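Fetch the sample pan from behind the jars

ROBOT

A 7-joint arm with a two-finger parallel gripper is mounted at the origin on the work surface. World frame = base frame: x ahead of the robot, y to its left, z up, the work surface at z = 0. Lengths are in m, angles in degrees, forces in N, time in s.
With the tool pointing down it reaches from about 0.425 to 0.875 m from the base axis. Payload 4.7 kg.
Tool frame: the origin (TCP) lies midway between the tips of the shut fingers; the grasp point (between the pads) lies 19 mm behind it; z points along the fingers, y is the line along which they close (so a half turn about z gives the same grasp; the last joint's range is limited). The gripper opens to 87 mm and grips with 3 to 60 N. Pads are 19 mm wide; open, the fingers measure 117 mm over their backs; the gripper's body (75 mm by 190 mm) begins 51 mm behind the grasp point.
Start: joints at [-67.145, 18.392, -4.016, 83.108, 1.295, 78.541, -3.26], TCP at [0.244, 0.602, 0.223] pointing down, gripper open.
Joint ranges: [-163.93, 163.93], [-17.29, 119.83], [-79.2, 71.16], [3.27, 140.29], [-89.18, 269.18], [5.43, 117.66], [-154.24, 154.24]. Speed limits (degrees/s): [147.25, 147.25, 180, 180, 180, 180, 180].

INTERFACE

Orientations are given as [roll, pitch, yaw] about the fixed x, y, z axes, in that order (R = Rz(yaw) Ry(pitch) Rx(roll)).
In Python, from cell import env, viewer, boxes_of, masks_of gives the robot as it stands. The module is installed in compiled form; this text tells all that it offers.
- The arm moves only by the tool apply_moves, never from a script. Its argument "moves" is a list of rows, each a list of 7 numbers: the shift along the tool's x, y, z scaled (see below), then the turn, a rotation vector about the tool's x, y, z scaled (see below), then the opening, from 0 (shut) to 1 (fully open). A call has 1 to 20 rows; each row is the pose to reach, as a shift and turn from the pose commanded when the call began, along the tool's axes at that moment; what a row does not reach only later rows make up. The controller multiplies each number of a shift by 0.2 m and each number of a turn by 1.5 rad. A row lasts 1/10 s, in which the tool goes at most 50 mm and 8.59 degrees, less where a joint would pass 70% of its speed; a pose out of reach is approached as far as the arm can. A call with a number of a shift or a turn outside -1 to 1 is refused whole. A call with a gripper value outside its range is refused whole. The fingers move at their own pace and stop on an object; "grip_force" is the grip in N (left out, the last holds). Time passes only in rows, so rows that repeat a pose let the fingers close. It gives the time, the measured TCP pose, the force, the opening and the grip force at its end, in the units of the state.
- env.get_obs(): the state, without advancing time (a new reading comes with each control period).
- viewer.read_camera(name): name is "scene" or "top" or "wrist"; returns the picture (480x640x3 uint8, red, green, blue); there is no depth.
- viewer.get_calibration(name): a dict with "fov_y" (degrees; the focal length in pixels is half the picture's height over the tangent of half this angle, whatever the lens; pixels are square), "cx", "cy" (the principal point, pixels), "k1" (the pictures are not rectified: a ray, as slopes to the right and down, at radius r is drawn at 1 + k1 r^2 times it, then the intrinsics apply), "position" and "orientation" of the camera in the world. Camera axes: x right, y up, looking along -z (the intrinsics and any distortion apply to the point x, -y, -z); pixel columns grow to the right and rows downward; lengths in m; the calibration is good to about 2 mm. A picture is of the moment at which its call begins: read the wrist's pose just before it. get_calibration takes no time and is no camera call; for the wrist camera it gives the pose at the moment of the call.
- env.sign_off(): hands the job in; it is judged then, once.
Trained networks look in the newest picture that a camera, given by its name, has taken for a name from the list of things; names that differ only in an ending like _2 or _b are one class to them, and where a whole thing is asked for, a point or a joint stands for the part that bears it (a point fixed in the world has none). Each returns a list of dicts, best first, with "conf" (0 to 1); they miss things now and then, are a little off and sometimes report something else, mostly with a low value. They report only what shows in the picture. A call takes as long as a camera call.
- boxes_of(camera, target): "location" ([column, row] in pixels, amid what is visible of it).
- masks_of(camera, target): "pixels" (480x640 bool, what is visible of it) and "location" ([column, row] in pixels, amid what is visible of it).
The state is a dict: "time_s": time; "qpos": joint angles; "joint_velocities": joint speeds; "effort": joint torques, N m; "tool_pos": TCP position; "tool_rot": TCP orientation; "force": force on the tool from outside, world axes, zero at the start; "wrist_torque": the same for the moment, N m; "grip_width": finger opening in m; "grasp_force": force on a finger pad.
Only numpy, scipy, OpenCV 4.12 (cv2) and the standard library are available. Lean on these libraries where they do the work, as an engineer would, in place of code of your own. Each camera call takes 0.05 s, during which the arm holds its last target. There are 200 camera calls.

TASK

The long sample pan lies at the back of the rack, behind three sample jars. First clear all three jars off the rack and stand them on the black sorting sheet, then lay the pan flat in the bay on top of the moisture tester, between its two end guides, and only then put each jar back on the very place of the rack where it stood at the start. Keep the jars upright throughout, let go of everything, and do not disturb the calculator, the bowl or the brush.

Things in the scene. Friction and masses are not known exactly. Their poses are not given: they have to be found in the camera images.
- slim_jar (a point): Centre, half-way up, of the slim sample jar: a closed cream-coloured round jar with a white label and a flat pink lid, the slimmest and tallest of the three, 42 mm in diameter from top to bottom and 72 mm high, 0.13 to 0.3 kg. z axis up. It starts upright on one of the rack's three places, any of them.
- medium_jar (a point): Centre, half-way up, of the medium sample jar: a closed cream-coloured round jar with a white label and a flat pink lid, the middle one in width and height of the three, 51 mm in diameter from top to bottom and 60 mm high, 0.13 to 0.3 kg. z axis up. It starts upright on one of the rack's three places, any of them.
- wide_jar (a point): Centre, half-way up, of the wide sample jar: a closed cream-coloured round jar with a white label and a flat pink lid, the widest and lowest of the three, 60 mm in diameter from top to bottom and 50 mm high, 0.13 to 0.3 kg. z axis up. It starts upright on one of the rack's three places, any of them.
- pan (a point): Centre, half-way up, of the sample pan: an empty open aluminium trough, 46 mm wide (its x), 150 mm long (its y) and 30 mm high, walls 3 mm, about 0.15 kg. It starts flat on the rack behind the jars, lengthwise along the rack; only 10 to 28 mm lie between it and the jars.
- rack: Fixed grey rack board, 150 mm deep (its x), 270 mm long (its y), top 12 mm above the table, edge strips at both short ends 6 mm higher. Origin: centre of the underside. Three round white places, 68 mm across, at x = -30 mm (the robot's side) and y = -92, 0, 92 mm of its frame; each jar starts within 5 mm of the middle of one. The pan lies about x = 37 mm, y = 0.
- sheet: Fixed black sorting sheet, flat on the table, 220 mm (its x) by 190 mm (its y), 3 mm thick: room for the three jars. Origin: centre of the underside.
- bay (a point): Centre of the bay's floor on the fixed white moisture tester (160 by 200 mm; its top and the bay's floor 40 mm above the table). The bay, a dark area, lies between two grey U-shaped end guides 10 mm high: inside 166 mm long (y) and 62 mm wide (x), 8 mm to spare all round the pan. The guides' sides reach only 25 mm in from each end; the middle of both long sides is open for fingers.
- calculator: Bystander: white and orange desk calculator, 100 by 150 mm, 23 mm high, lying loose nearest the robot. Origin: centre of the underside.
- bowl: Bystander: empty yellow plastic bowl, 100 mm across, 40 mm high, loose beyond the work. Origin: centre of the underside.
- brush: Bystander: small hand brush 120 mm long, lying loose beyond the work. Origin: on the underside; it lies along its x.

How it is judged:
By the outcome, as a careful person would: the job done as asked, in the order asked, and still so for the second after the job is handed in, with the robot touching nothing.
It also fails if it takes over 144 s, if anything falls off the work surface, if the arm or the gripper's body presses on something with over 40 N, if the wrist force passes 120 N, or if a joint passes its speed limit or range.

## Working session

There is one attempt and no reset: what is moved stays moved. The work goes in short steps, Python scripts to look and compute and a tool call to move; the robot and the scene stay as the last step left them, time stands still between calls to the robot, and variables do not carry over. Pictures are saved under pics/ and viewed, at most 14 in all, crops included, and the job is handed in when it is done.

Besides the shell and the picture viewer there is one more tool, called by a JSON object that holds its "fn" and its "kwargs", one argument or row to a line. apply_moves: Moves the arm, as the interface text tells. Shifts and turns lie within -1 to 1; 1 stands for 0.2 m of shift or 1.5 rad of turn. Its arguments: {"type":"object","properties":{"moves":{"type":"array","items":{"type":"array","items":{"type":"number","minimum":-1,"maximum":1}}},"grip_force":{"type":"number"}},"required":["moves"]}

```bash
mkdir -p pics
python3 - <<'E'
from cell import env, viewer, boxes_of, masks_of
import cv2
o=env.get_obs();print(o)
for c in ("top","scene"):
    im=viewer.read_camera(c);cv2.imwrite(f"pics/{c}0.png",im[:,:,::-1]);print(c,viewer.get_calibration(c))
    for n in ("slim_jar","medium_jar","wide_jar","pan","rack","sheet","bay","calculator","bowl","brush"):
        print(n,[(round(d["conf"],2),[round(float(v),1) for v in d["location"]]) for d in boxes_of(c,n)[:3]])
E
```

```text
{'time_s': 0.0, 'qpos': array([-67.14494304,  18.43787667,  -4.01586483,  83.17360122,
         1.29557847,  78.5414896 ,  -3.25966895]), 'joint_velocities': array([ 0.05479544, -0.11458713, -0.00956955, -0.00966789,  0.12430738,
        0.07599619, -0.0220066 ]), 'effort': array([-4.47238572e-04, -4.91293144e+01, -4.04150197e-01, -3.12526023e+01,
       -6.40215911e-02,  4.37454320e-02,  1.73712365e-04]), 'tool_pos': array([0.24383232, 0.60194192, 0.22148637]), 'tool_rot': array([-1.79892309e+02,  6.21165640e-03,  1.57955432e+02]), 'force': array([-0.57807   , -0.45284172, -0.03447806]), 'wrist_torque': array([ 0.04074293, -0.00352996,  0.02601291]), 'grasp_force': 0.0, 'grip_width': 0.08658583703491383}
top {'fov_y': 48.052245375573705, 'cx': 325.2290105412877, 'cy': 248.69062819143204, 'k1': -0.057391000715569816, 'position': array([ 0.39537392, -0.01017879,  1.14077994]), 'orientation': array([ 8.02289898e+00, -9.61662193e-03, -8.95792945e+01])}
slim_jar [(0.93, [128.4, 274.0])]
medium_jar [(0.69, [174.9, 278.2])]
wide_jar [(0.6, [217.7, 282.9])]
pan [(0.89, [185.5, 246.4])]
rack [(0.98, [178.4, 265.0])]
sheet [(0.83, [462.4, 258.5])]
bay [(0.91, [322.6, 229.3])]
calculator [(0.78, [342.8, 335.9])]
bowl [(0.57, [218.0, 153.7])]
brush [(0.72, [423.1, 162.2]), (0.45, [214.0, 150.4])]
scene {'fov_y': 43.29442756185196, 'cx': 314.7263557691113, 'cy': 238.9380728405375, 'k1': -0.19300860035436215, 'position': array([1.33108111, 0.65167295, 1.14854293]), 'orientation': array([ 42.67194441,   0.21465057, 130.33860379])}
slim_jar [(0.6, [430.7, 287.3]), (0.59, [470.1, 305.3])]
medium_jar [(0.63, [432.5, 287.8])]
wide_jar [(0.97, [404.6, 264.9])]
pan [(0.76, [414.3, 303.3])]
rack [(0.61, [446.6, 306.2])]
sheet [(0.71, [241.5, 197.7])]
bay [(0.84, [307.4, 257.2])]
calculator [(0.79, [348.4, 203.0])]
bowl [(0.55, [337.8, 344.8])]
brush [(0.67, [206.9, 248.9])]
```

View pics/top0.png

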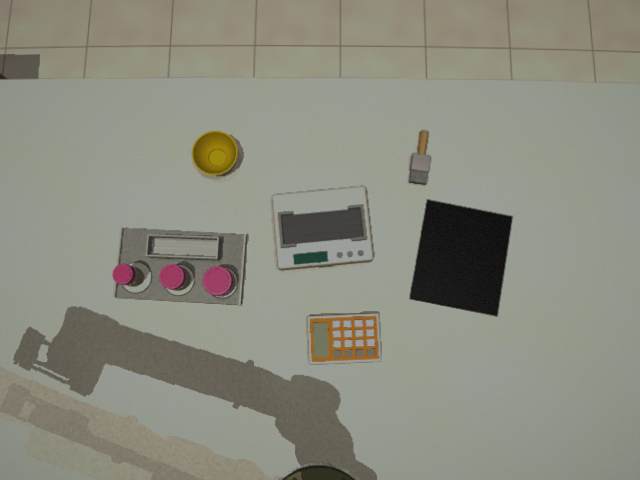

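View pics/scene0.png

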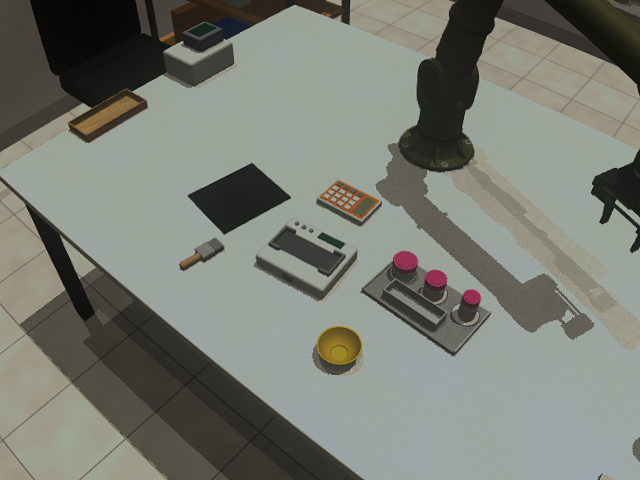

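```bash
cat > h.py <<'E'
from cell import env, viewer, boxes_of, masks_of
import cv2, numpy as np
from scipy.spatial.transform import Rotation as R
def px2w(cam,p,z,cal=None):
    c=cal or viewer.get_calibration(cam); f=240/np.tan(np.radians(c["fov_y"]/2))
    d=np.array([(p[0]-c["cx"])/f,(p[1]-c["cy"])/f]); s=d.copy()
    for _ in range(30): s=d/(1+c["k1"]*(s@s))
    r=R.from_euler("xyz",c["orientation"],degrees=True).apply([s[0],-s[1],-1])
    return c["position"]+r*(z-c["position"][2])/r[2]
def tool(): 
    o=env.get_obs(); return o["tool_pos"],R.from_euler("xyz",o["tool_rot"],degrees=True),o
def w2px(cam,P,cal=None):
    c=cal or viewer.get_calibration(cam); f=240/np.tan(np.radians(c["fov_y"]/2))
    q=R.from_euler("xyz",c["orientation"],degrees=True).inv().apply(np.array(P)-c["position"])
    s=np.stack([q[...,0],-q[...,1]],-1)/-q[...,2:3]
    s=s*(1+c["k1"]*(s**2).sum(-1,keepdims=True)); return s*f+[c["cx"],c["cy"]]
def move(pos,yaw=None,ref=None):
    """shift & turn numbers from measured pose (or ref=(pos,rotvec deg)) to target, tool straight down"""
    p,r,o=tool()
    t=R.from_euler("xyz",[180,0,yaw],degrees=True) if yaw is not None else r
    return np.round(np.r_[r.inv().apply(np.array(pos)-p)/.2,(r.inv()*t).as_rotvec()/1.5],4)
E
python3 - <<'E'
from h import *
im=viewer.read_camera("top")
for n,z in (("slim_jar",.07),("medium_jar",.06),("wide_jar",.055),("pan",.025),("rack",.012),("sheet",.003),("bay",.04),("calculator",.02),("bowl",.03),("brush",.01)):
    m=masks_of("top",n)
    for d in m[:1]:
        c,_=cv2.findContours(d["pixels"].astype(np.uint8),0,1); c=max(c,key=cv2.contourArea)
        b=cv2.boxPoints(cv2.minAreaRect(c))
        w=np.array([px2w("top",p,z)[:2] for p in b]); e=np.diff(w[:3],axis=0)
        print(n,round(d["conf"],2),px2w("top",d["location"],z)[:2].round(3),"rect",w.mean(0).round(3),np.linalg.norm(e,axis=1).round(3),np.degrees(np.arctan2(e[:,1],e[:,0])).round(1))
E
```

```text
slim_jar 0.85 [0.49  0.386] rect [0.49  0.386] [0.041 0.061] [  -8.1 -100.6]
medium_jar 0.87 [0.485 0.293] rect [0.487 0.295] [0.051 0.065] [ -19.4 -111. ]
wide_jar 0.58 [ 0.582 -0.001] rect [ 0.593 -0.003] [0.2   0.162] [ -84.2 -175.2]
pan 0.68 [0.557 0.289] rect [0.553 0.289] [0.055 0.16 ] [ -0.3 -93. ]
rack 0.79 [0.521 0.3  ] rect [0.517 0.299] [0.156 0.283] [ -0.  -93.1]
bay 0.96 [ 0.586 -0.004] rect [ 0.596 -0.003] [0.203 0.164] [ -84.4 -175.3]
calculator 0.88 [ 0.366 -0.051] rect [ 0.368 -0.049] [0.151 0.1  ] [ -87.2 -177.9]
bowl 0.69 [0.758 0.229] rect [0.759 0.232] [0.098 0.095] [ -42.5 -135. ]
```

Top view: pink lids at (123,274) slim, (173,277) medium and (219,281) wide. The pan is at (184,247), the bay at (322,228) and the sheet at (462,258), all matching the networks. Next I'll refine these by colour.

```bash
cat >> h.py <<'E'
def rects(cam,mask,z,amin=150,cal=None):
    cs,_=cv2.findContours(mask.astype(np.uint8),0,1); out=[]
    for c in cs:
        if cv2.contourArea(c)<amin: continue
        q=np.array([px2w(cam,p,z,cal)[:2] for p in c[:,0].astype(float)],np.float32)*1000
        (ctr,sz,a)=cv2.minAreaRect(q)
        out.append((np.round(ctr,1),np.round(sz,1),round(a,1)))
    return out
def pink(im):
    h=cv2.cvtColor(im,cv2.COLOR_RGB2HSV); return (h[...,0]>155)&(h[...,0]<178)&(h[...,1]>130)&(h[...,2]>70)
E
python3 - <<'E'
from h import *
im=viewer.read_camera("top")
for z in (.084,.072,.062): print(z,rects("top",pink(im),z,100))
g=im.max(2)
print("sheet",rects("top",g<25,.003,3000))
print("px",im[258,462],im[228,322],im[228,278],im[262,130],im[247,184],im[300,130],im[210,300])
m=g<75; k=np.zeros_like(m); k[195:255,275:368]=1
print("bay",rects("top",m&k,.04,500))
print(viewer.get_calibration("wrist"))
w=viewer.read_camera("wrist");cv2.imwrite("pics/w0.png",w[:,:,::-1])
E
```

```text
0.084 [(array([480.4, 203.6]), array([55.5, 55.5]), 1.8), (array([487.6, 294.4]), array([47.3, 48.4]), 46.3), (array([491.1, 392.5]), array([39.3, 38.8]), 47.1)]
0.072 [(array([481.3, 206.1]), array([56.1, 56.1]), 1.8), (array([488.7, 297.8]), array([47.8, 49. ]), 46.3), (array([492.2, 397. ]), array([39.8, 39.2]), 47.1)]
0.062 [(array([482.1, 208.1]), array([56.6, 56.6]), 1.8), (array([489.5, 300.7]), array([48.3, 49.4]), 46.3), (array([493.1, 400.8]), array([40.1, 39.6]), 47.1)]
sheet [(array([ 540.6, -300.2]), array([184.4, 213.2]), 79.1)]
px [24 22 23] [67 65 65] [142 138 127] [97 96 87] [145 147 132] [153 157 141] [155 160 152]
bay [(array([599.7,  -1.4]), array([ 62.7, 167.5]), 6.0)]
{'fov_y': 58.75080100020941, 'cx': 318.2758047236848, 'cy': 234.02881174915177, 'k1': -0.09354700678066409, 'position': array([0.17950416, 0.6291714 , 0.38399041]), 'orientation': array([-1.49056999e+01, -5.06503559e-02,  6.79704039e+01])}
```

Run:
```python
from h import *
print(move([.38,.45,.25],180))
```

```text
[-9.164e-01 -4.515e-01 -1.369e-01  1.000e-04  0.000e+00 -2.565e-01]
```

{"fn": "apply_moves", "kwargs": {
  "moves": [
    [-0.916,-0.4515,-0.137,0,0,-0.2565,1],
    [-0.916,-0.4515,-0.137,0,0,-0.2565,1],
    [-0.916,-0.4515,-0.137,0,0,-0.2565,1],
    [-0.916,-0.4515,-0.137,0,0,-0.2565,1],
    [-0.916,-0.4515,-0.137,0,0,-0.2565,1],
    [-0.916,-0.4515,-0.137,0,0,-0.2565,1]
  ],
  "grip_force": 15
}}

```text
time_s: 2.35
tool_pos: [0.3822, 0.4482, 0.2507]
tool_rot: [180.0, 0.1, 179.7]
force: [-0.2, -0.1, -0.0]
grip_width: 0.0872
grasp_force: 0.0
```

{"fn": "apply_moves", "kwargs": {
  "moves": [
    [-0.6,-0.75,0,0,0,0,1],
    [-0.6,-0.75,0,0,0,0,1],
    [-0.6,-0.75,0,0,0,0,1],
    [-0.6,-0.75,0,0,0,0,1],
    [-0.6,-0.75,0,0,0,0,1],
    [-0.6,-0.75,0,0,0,0,1],
    [-0.6,-0.75,0,0,0,0,1]
  ]
}}

```text
time_s: 3.05
tool_pos: [0.4981, 0.303, 0.2496]
tool_rot: [179.9, -0.1, -179.8]
force: [-0.2, 0.1, 0.0]
grip_width: 0.0872
grasp_force: 0.0
```

Run:
```python
from h import *
c=viewer.get_calibration("wrist");im=viewer.read_camera("wrist");cv2.imwrite("pics/w1.png",im[:,:,::-1])
p,r,o=tool();print(p,o["tool_rot"],o["time_s"],o["force"])
for z in (.084,.072,.062): print(z,rects("wrist",pink(im),z,300,c))
for n,z in (("pan",.042),("rack",.012)):
    for d in masks_of("wrist",n)[:1]: print(n,d["conf"],rects("wrist",d["pixels"],z,300,c))
```

```text
[0.49810939 0.30293491 0.24970757] [ 1.79952598e+02 -5.48604167e-02 -1.79732537e+02] 3.1 [-0.12310943 -0.51927945 -1.18294039]
0.084 [(array([492.9, 393. ]), array([39.3, 39.2]), 0.6), (array([487.8, 299.2]), array([46.6, 47.4]), 71.2), (array([479.6, 216. ]), array([54.5, 54.2]), 85.5)]
0.072 [(array([495.3, 396.3]), array([40.7, 40.7]), 0.6), (array([489.9, 299.1]), array([48.3, 49.1]), 71.2), (array([481.4, 212.8]), array([56.5, 56.1]), 85.5)]
0.062 [(array([497.2, 399.1]), array([41.9, 41.9]), 0.6), (array([491.7, 299. ]), array([49.7, 50.6]), 71.2), (array([483. , 210.2]), array([58.2, 57.8]), 85.5)]
pan 0.82 [(array([551., 288.]), array([150.5,  53.7]), 88.3)]
rack 0.87 [(array([518.5, 298. ]), array([274.4, 153. ]), 87.3)]
```

View pics/w1.png

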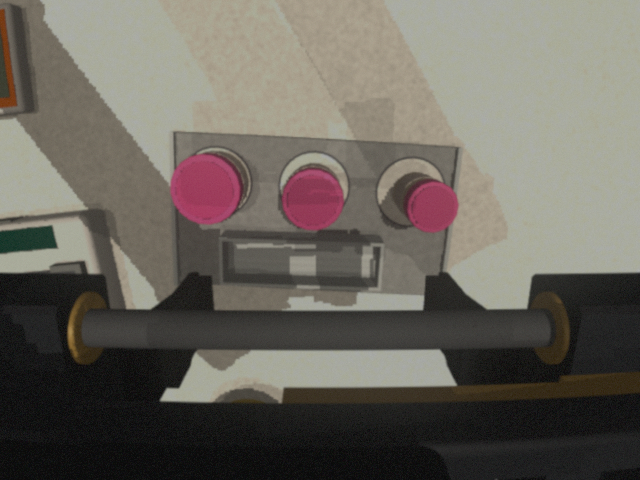

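Wrist view: lids at (206,188) wide, (313,198) medium and (431,205) slim, with the pan behind them at (302,260). Both cameras agree to within about 2 mm. I'll pick the slim jar first.

{"fn": "apply_moves", "kwargs": {
  "moves": [
    [0.04,0.4635,0.65,0,0,0,0.7],
    [0.04,0.4635,0.65,0,0,0,0.7],
    [0.04,0.4635,0.65,0,0,0,0.7],
    [0.04,0.4635,0.65,0,0,0,0.7],
    [0.04,0.4635,0.65,0,0,0,0.7],
    [0.04,0.4635,0.65,0,0,0,0.7],
    [0.04,0.4635,0.65,0,0,0,0.7],
    [0.04,0.4635,0.65,0,0,0,0.7]
  ]
}}

```text
time_s: 4.0
tool_pos: [0.4935, 0.3922, 0.1222]
tool_rot: [179.9, 0.2, 179.9]
force: [0.3, -0.1, 0.3]
grip_width: 0.061
grasp_force: 0.0
```

Run:
```python
from h import *
p,r,o=tool();print(p,o["tool_rot"],move([.492,.3927,.033],180))
```

```text
[0.49350057 0.39217911 0.12223118] [1.79887453e+02 1.66088802e-01 1.79889628e+02] [ 0.0088  0.0017  0.4461  0.0013  0.0019 -0.0013]
```

{"fn": "apply_moves", "kwargs": {
  "moves": [
    [0.005,0,0.15,0,0,0,0.7],
    [0.005,0,0.3,0,0,0,0.7],
    [0.005,0,0.435,0,0,0,0.7],
    [0.005,0,0.435,0,0,0,0.7],
    [0.005,0,0.435,0,0,0,0.7],
    [0.005,0,0.435,0,0,0,0.3],
    [0.005,0,0.435,0,0,0,0.3],
    [0.005,0,0.435,0,0,0,0.3],
    [0.005,0,0.435,0,0,0,0.3],
    [0.005,0,0.435,0,0,0,0.3],
    [0.005,0,0.435,0,0,0,0.3]
  ]
}}

```text
time_s: 5.1
tool_pos: [0.4916, 0.3933, 0.0342]
tool_rot: [179.9, 0.1, -180.0]
force: [-1.0, 0.9, 5.9]
grip_width: 0.0417
grasp_force: 15.0
```

{"fn": "apply_moves", "kwargs": {
  "moves": [
    [0,0,-0.1,0,0,0,0.3],
    [0,0,-0.3,0,0,0,0.3],
    [0,0,-0.5,0,0,0,0.3],
    [0,0,-0.7,0,0,0,0.3],
    [0,0,-0.9,0,0,0,0.3],
    [0,0,-0.9,0,0,0,0.3],
    [0,0,-0.9,0,0,0,0.3]
  ]
}}

```text
time_s: 5.8
tool_pos: [0.4911, 0.3928, 0.2135]
tool_rot: [179.9, 0.1, 180.0]
force: [-0.5, -0.0, -2.1]
grip_width: 0.0417
grasp_force: 15.0
```

{"fn": "apply_moves", "kwargs": {
  "moves": [
    [-0.04,-0.225,0,0,0,0,0.3],
    [-0.08,-0.45,0,0,0,0,0.3],
    [-0.12,-0.675,0,0,0,0,0.3],
    [-0.15,-0.9,0,0,0,0,0.3],
    [-0.15,-0.9,0,0,0,0,0.3]
  ]
}}

```text
time_s: 6.3
tool_pos: [0.5219, 0.2031, 0.2108]
tool_rot: [-179.7, -0.1, 179.3]
force: [-0.2, -0.3, -1.3]
grip_width: 0.0417
grasp_force: 15.0
```

{"fn": "apply_moves", "kwargs": {
  "moves": [
    [-0.04,-0.225,0,0,0,0,0.3],
    [-0.08,-0.45,0,0,0,0,0.3],
    [-0.12,-0.675,0,0,0,0,0.3],
    [-0.15,-0.9,0,0,0,0,0.3],
    [-0.15,-0.9,0,0,0,0,0.3]
  ]
}}

```text
time_s: 6.8
tool_pos: [0.5502, 0.0235, 0.211]
tool_rot: [-179.7, -0.2, 179.3]
force: [0.0, -0.3, -1.3]
grip_width: 0.0417
grasp_force: 15.0
```

{"fn": "apply_moves", "kwargs": {
  "moves": [
    [-0.04,-0.225,0,0,0,0,0.3],
    [-0.08,-0.45,0,0,0,0,0.3],
    [-0.12,-0.675,0,0,0,0,0.3],
    [-0.15,-0.9,0,0,0,0,0.3],
    [-0.15,-0.9,0,0,0,0,0.3]
  ]
}}

```text
time_s: 7.3
tool_pos: [0.5787, -0.1561, 0.211]
tool_rot: [-179.7, -0.2, 179.3]
force: [-0.1, -0.2, -1.3]
grip_width: 0.0416
grasp_force: 15.0
```

{"fn": "apply_moves", "kwargs": {
  "moves": [
    [-0.04,-0.225,0,0,0,0,0.3],
    [-0.08,-0.45,0,0,0,0,0.3],
    [-0.12,-0.675,0,0,0,0,0.3],
    [-0.15,-0.8335,0,0,0,0,0.3],
    [-0.15,-0.8335,0,0,0,0,0.3],
    [-0.15,-0.8335,0,0,0,0,0.3],
    [-0.15,-0.8335,0,0,0,0,0.3]
  ]
}}

```text
time_s: 8.0
tool_pos: [0.611, -0.3115, 0.2115]
tool_rot: [179.9, -0.1, -179.9]
force: [-0.2, 1.2, -2.0]
grip_width: 0.0415
grasp_force: 15.0
```

Run:
```python
from h import *
c=viewer.get_calibration("wrist");im=viewer.read_camera("wrist");cv2.imwrite("pics/w2.png",im[:,:,::-1])
print(env.get_obs()["time_s"],move([.611,-.314,.0245],180)); print(rects("wrist",im.max(2)<25,.003,5000,c))
t=viewer.read_camera("top");cv2.imwrite("pics/t2.png",t[:,:,::-1])
```

```text
8.05 [ 5.000e-04 -1.480e-02  9.374e-01  1.300e-03 -7.000e-04  1.700e-03]
[(array([ 898.8, -428.8]), array([ 69.6, 530. ]), 2.4)]
```

View pics/w2.png

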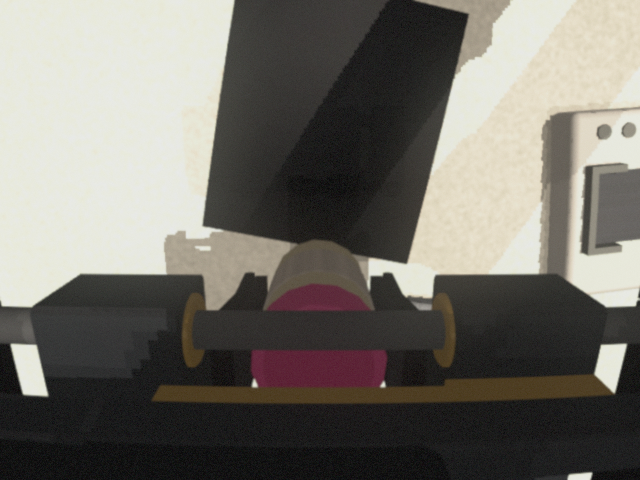

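The wrist view shows the slim jar held upright at (318,320). The sheet's far corners are at (204,226) and (407,263).

Run:
```python
from h import *
a=[px2w("wrist",p,.003) for p in ((204,226),(407,263),(467,14))];print(np.round(a,3)); print(w2px("wrist",[[.611,-.314,.003],[.54,-.3,.003]]))
t=viewer.read_camera("top")
print(rects("top",(t.max(2)<28)&(np.arange(640)[None]>380)&(np.arange(480)[:,None]<340),.003,1000))
```

```text
[[ 0.633 -0.413  0.003]
 [ 0.668 -0.229  0.003]
 [ 0.453 -0.189  0.003]]
[[314.38451214 201.75918001]
 [331.01813811 119.21668751]]
[(array([ 617.2, -297.6]), array([159.9, 390.9]), 58.5)]
```

{"fn": "apply_moves", "kwargs": {
  "moves": [
    [0,0,0.2,0,0,0,0.3],
    [0,0,0.4,0,0,0,0.3],
    [0,0,0.6,0,0,0,0.3],
    [0,0,0.75,0,0,0,0.3],
    [0,0,0.85,0,0,0,0.3],
    [0,0,0.9,0,0,0,0.3],
    [0,0,0.93,0,0,0,0.3],
    [0,0,0.943,0,0,0,0.3],
    [0,0,0.943,0,0,0,0.3],
    [0,0,0.943,0,0,0,0.7],
    [0,0,0.943,0,0,0,0.7],
    [0,0,0.943,0,0,0,0.7],
    [0,0,0.943,0,0,0,0.7]
  ]
}}

```text
time_s: 9.45
tool_pos: [0.6112, -0.3141, 0.0247]
tool_rot: [-180.0, 0.0, 180.0]
force: [-0.9, 0.5, 0.6]
grip_width: 0.0592
grasp_force: 0.0
```

{"fn": "apply_moves", "kwargs": {
  "moves": [
    [0,0,-0.1,0,0,0,0.7],
    [0,0,-0.3,0,0,0,0.7],
    [0,0,-0.5,0,0,0,0.7],
    [0,0,-0.7,0,0,0,0.7],
    [0,0,-0.9,0,0,0,0.7],
    [0,0,-0.943,0,0,0,0.7],
    [0,0,-0.943,0,0,0,0.7]
  ]
}}

```text
time_s: 10.15
tool_pos: [0.6119, -0.3147, 0.2154]
tool_rot: [-179.9, 0.2, 180.0]
force: [0.0, -0.6, -0.7]
grip_width: 0.0609
grasp_force: 0.0
```

Run:
```python
from h import *
c=viewer.get_calibration("wrist");im=viewer.read_camera("wrist");cv2.imwrite("pics/w3.png",im[:,:,::-1])
p,r,o=tool();print(p,o["time_s"]); print(rects("wrist",pink(im),.075,300,c))
```

```text
[ 0.61096418 -0.31401425  0.21302484] 10.2
[(array([ 612.3, -313.1]), array([40.2, 40.2]), 56.2)]
```

{"fn": "apply_moves", "kwargs": {
  "moves": [
    [0.04,0.2,0,0,0,0,0.75],
    [0.08,0.4,0,0,0,0,0.75],
    [0.12,0.6,0,0,0,0,0.75],
    [0.152,0.7656,0,0,0,0,0.75]
  ]
}}

```text
time_s: 10.6
tool_pos: [0.5789, -0.1577, 0.2101]
tool_rot: [179.9, -0.3, -179.9]
force: [-0.3, -0.1, 0.5]
grip_width: 0.0652
grasp_force: 0.0
```

{"fn": "apply_moves", "kwargs": {
  "moves": [
    [0.04,0.2,0,0,0,0,0.75],
    [0.08,0.4,0,0,0,0,0.75],
    [0.12,0.6,0,0,0,0,0.75],
    [0.152,0.7656,0,0,0,0,0.75]
  ]
}}

```text
time_s: 11.0
tool_pos: [0.5481, -0.0049, 0.2105]
tool_rot: [180.0, -0.2, -179.9]
force: [-0.6, 0.5, -0.4]
grip_width: 0.065
grasp_force: 0.0
```

{"fn": "apply_moves", "kwargs": {
  "moves": [
    [0.04,0.2,0,0,0,0,0.75],
    [0.08,0.4,0,0,0,0,0.75],
    [0.12,0.6,0,0,0,0,0.75],
    [0.152,0.7656,0,0,0,0,0.75]
  ]
}}

```text
time_s: 11.4
tool_pos: [0.5175, 0.1478, 0.2105]
tool_rot: [-180.0, -0.2, -179.9]
force: [0.5, 0.3, -0.2]
grip_width: 0.0651
grasp_force: 0.0
```

{"fn": "apply_moves", "kwargs": {
  "moves": [
    [0.04,0.2,0,0,0,0,0.75],
    [0.08,0.4,0,0,0,0,0.75],
    [0.12,0.6,0,0,0,0,0.75],
    [0.152,0.7656,0,0,0,0,0.75],
    [0.152,0.7656,0,0,0,0,0.75],
    [0.152,0.7656,0,0,0,0,0.75],
    [0.152,0.7656,0,0,0,0,0.75],
    [0.152,0.7656,0,0,0,0,0.75]
  ]
}}

```text
time_s: 12.2
tool_pos: [0.4897, 0.2968, 0.2123]
tool_rot: [-179.9, -0.0, 179.9]
force: [0.3, -0.8, 0.7]
grip_width: 0.0651
grasp_force: 0.0
```

Run:
```python
from h import *
c=viewer.get_calibration("wrist");im=viewer.read_camera("wrist");cv2.imwrite("pics/w4.png",im[:,:,::-1])
print(tool()[0],move([.4893,.2985,.028],180));print(rects("wrist",pink(im),.072,300,c),rects("wrist",pink(im),.062,300,c))
```

```text
[0.48979682 0.2969537  0.21264662] [ 2.200e-03  8.200e-03  9.232e-01 -3.000e-04 -2.000e-04 -1.600e-03]
[(array([489.2, 298.8]), array([48.2, 48.8]), 53.0), (array([480.9, 213.1]), array([55.7, 57. ]), 31.5)] [(array([491.5, 298.9]), array([49.8, 50.5]), 53.0), (array([482.9, 210.3]), array([57.5, 58.9]), 31.5)]
```

{"fn": "apply_moves", "kwargs": {
  "moves": [
    [0,0,0.25,0,0,0,0.75],
    [0,0,0.5,0,0,0,0.75],
    [0,0,0.7,0,0,0,0.75],
    [0,0,0.85,0,0,0,0.75],
    [0,0,0.925,0,0,0,0.75],
    [0,0,0.925,0,0,0,0.75],
    [0,0,0.925,0,0,0,0.75],
    [0,0,0.925,0,0,0,0.4],
    [0,0,0.925,0,0,0,0.4],
    [0,0,0.925,0,0,0,0.4],
    [0,0,0.925,0,0,0,0.4],
    [0,0,0.925,0,0,0,0.4]
  ]
}}

```text
time_s: 13.45
tool_pos: [0.4902, 0.2989, 0.0294]
tool_rot: [179.9, 0.1, -180.0]
force: [-0.9, -0.6, 6.4]
grip_width: 0.0507
grasp_force: 15.0
```

{"fn": "apply_moves", "kwargs": {
  "moves": [
    [0,0,-0.1,0,0,0,0.4],
    [0,0,-0.3,0,0,0,0.4],
    [0,0,-0.5,0,0,0,0.4],
    [0,0,-0.7,0,0,0,0.4],
    [0,0,-0.925,0,0,0,0.4],
    [0,0,-0.925,0,0,0,0.4],
    [0,0,-0.925,0,0,0,0.4]
  ]
}}

```text
time_s: 14.15
tool_pos: [0.4896, 0.2988, 0.2138]
tool_rot: [179.9, 0.1, -180.0]
force: [-0.7, -1.0, -2.9]
grip_width: 0.0508
grasp_force: 15.0
```

{"fn": "apply_moves", "kwargs": {
  "moves": [
    [-0.015,-0.19,0,0,0,0,0.4],
    [-0.03,-0.38,0,0,0,0,0.4],
    [-0.045,-0.57,0,0,0,0,0.4],
    [-0.0634,-0.748,0,0,0,0,0.4]
  ]
}}

```text
time_s: 14.55
tool_pos: [0.5005, 0.1467, 0.2104]
tool_rot: [-179.9, -0.2, 180.0]
force: [0.6, -1.4, -1.4]
grip_width: 0.0508
grasp_force: 15.0
```

{"fn": "apply_moves", "kwargs": {
  "moves": [
    [-0.015,-0.19,0,0,0,0,0.4],
    [-0.03,-0.38,0,0,0,0,0.4],
    [-0.045,-0.57,0,0,0,0,0.4],
    [-0.0634,-0.748,0,0,0,0,0.4]
  ]
}}

```text
time_s: 14.95
tool_pos: [0.513, -0.0026, 0.2106]
tool_rot: [-180.0, -0.2, 180.0]
force: [0.1, 0.3, -1.8]
grip_width: 0.0506
grasp_force: 15.0
```

{"fn": "apply_moves", "kwargs": {
  "moves": [
    [-0.015,-0.19,0,0,0,0,0.4],
    [-0.03,-0.38,0,0,0,0,0.4],
    [-0.045,-0.57,0,0,0,0,0.4],
    [-0.0634,-0.748,0,0,0,0,0.4]
  ]
}}

```text
time_s: 15.35
tool_pos: [0.5257, -0.1518, 0.2106]
tool_rot: [180.0, -0.2, 180.0]
force: [1.8, 0.7, -1.4]
grip_width: 0.0508
grasp_force: 15.0
```

{"fn": "apply_moves", "kwargs": {
  "moves": [
    [-0.015,-0.19,0,0,0,0,0.4],
    [-0.03,-0.38,0,0,0,0,0.4],
    [-0.045,-0.57,0,0,0,0,0.4],
    [-0.0634,-0.748,0,0,0,0,0.4],
    [-0.0634,-0.748,0,0,0,0,0.4],
    [-0.0634,-0.748,0,0,0,0,0.4],
    [-0.0634,-0.748,0,0,0,0,0.4],
    [-0.0634,-0.748,0,0,0,0,0.4],
    [-0.0634,-0.748,0,0,0,0,0.4]
  ]
}}

```text
time_s: 16.25
tool_pos: [0.5404, -0.2984, 0.2128]
tool_rot: [180.0, 0.0, -179.9]
force: [0.3, 0.2, -1.3]
grip_width: 0.0507
grasp_force: 15.0
```

{"fn": "apply_moves", "kwargs": {
  "moves": [
    [0,0,0.2,0,0,0,0.4],
    [0,0,0.4,0,0,0,0.4],
    [0,0,0.6,0,0,0,0.4],
    [0,0,0.75,0,0,0,0.4],
    [0,0,0.87,0,0,0,0.4],
    [0,0,0.93,0,0,0,0.4],
    [0,0,0.955,0,0,0,0.4],
    [0,0,0.9675,0,0,0,0.4],
    [0,0,0.9675,0,0,0,0.4],
    [0,0,0.9675,0,0,0,0.4],
    [0,0,0.9675,0,0,0,0.75],
    [0,0,0.9675,0,0,0,0.75],
    [0,0,0.9675,0,0,0,0.75],
    [0,0,0.9675,0,0,0,0.75]
  ]
}}

```text
time_s: 17.65
tool_pos: [0.5403, -0.3, 0.0197]
tool_rot: [-180.0, 0.0, 180.0]
force: [-0.5, -0.2, -0.1]
grip_width: 0.0647
grasp_force: 0.0
```

{"fn": "apply_moves", "kwargs": {
  "moves": [
    [0,0,-0.1,0,0,0,0.75],
    [0,0,-0.3,0,0,0,0.75],
    [0,0,-0.5,0,0,0,0.75],
    [0,0,-0.7,0,0,0,0.75],
    [0,0,-0.9,0,0,0,0.75],
    [0,0,-0.9675,0,0,0,0.75],
    [0,0,-0.9675,0,0,0,0.75],
    [0,0,-0.9675,0,0,0,0.75]
  ]
}}

```text
time_s: 18.45
tool_pos: [0.5395, -0.2995, 0.2117]
tool_rot: [179.9, -0.1, -180.0]
force: [0.2, -0.3, 0.5]
grip_width: 0.0655
grasp_force: 0.0
```

Run:
```python
from h import *
c=viewer.get_calibration("wrist");im=viewer.read_camera("wrist");cv2.imwrite("pics/w5.png",im[:,:,::-1])
p,r,o=tool();print(p,o["time_s"]); print(rects("wrist",pink(im),.075,300,c),rects("wrist",pink(im),.063,300,c))
```

```text
[ 0.53918198 -0.29919908  0.21088709] 18.5
[(array([ 598.4, -313.4]), array([21.2, 39.6]), 0.1), (array([ 538. , -299.9]), array([48.2, 48.3]), 46.5)] [(array([ 603.6, -314. ]), array([22.1, 41.2]), 0.1), (array([ 540.7, -299.9]), array([50.2, 50.2]), 46.5)]
```

{"fn": "apply_moves", "kwargs": {
  "moves": [
    [0.03,0.22,0,0,0,0,0.85],
    [0.05,0.44,0,0,0,0,0.85],
    [0.075,0.66,0,0,0,0,0.85],
    [0.0958,0.849,0,0,0,0,0.85]
  ]
}}

```text
time_s: 18.9
tool_pos: [0.5193, -0.1272, 0.2106]
tool_rot: [180.0, -0.2, -179.9]
force: [0.7, 0.1, 0.4]
grip_width: 0.0734
grasp_force: 0.0
```

{"fn": "apply_moves", "kwargs": {
  "moves": [
    [0.03,0.22,0,0,0,0,0.85],
    [0.05,0.44,0,0,0,0,0.85],
    [0.075,0.66,0,0,0,0,0.85],
    [0.0958,0.849,0,0,0,0,0.85]
  ]
}}

```text
time_s: 19.3
tool_pos: [0.4999, 0.0423, 0.2108]
tool_rot: [-180.0, -0.2, -179.9]
force: [0.8, -0.5, -0.0]
grip_width: 0.0742
grasp_force: 0.0
```

{"fn": "apply_moves", "kwargs": {
  "moves": [
    [0.03,0.22,0,0,0,0,0.85],
    [0.05,0.44,0,0,0,0,0.85],
    [0.075,0.66,0,0,0,0,0.85],
    [0.0958,0.849,0,0,0,0,0.85],
    [0.0958,0.849,0,0,0,0,0.85],
    [0.0958,0.849,0,0,0,0,0.85],
    [0.0958,0.849,0,0,0,0,0.85],
    [0.0958,0.849,0,0,0,0,0.85],
    [0.0958,0.849,0,0,0,0,0.85]
  ]
}}

```text
time_s: 20.2
tool_pos: [0.4828, 0.2082, 0.2128]
tool_rot: [-180.0, -0.0, 179.9]
force: [-0.3, 0.3, 0.0]
grip_width: 0.074
grasp_force: 0.0
```

Run:
```python
from h import *
c=viewer.get_calibration("wrist");im=viewer.read_camera("wrist");cv2.imwrite("pics/w6.png",im[:,:,::-1])
print(tool()[0],move([.4825,.2093,.023],180));print(rects("wrist",pink(im),.062,300,c))
for d in masks_of("wrist","pan")[:1]: print(d["conf"],rects("wrist",d["pixels"],.042,300,c))
```

```text
[0.48282859 0.20847493 0.21294586] [ 0.0017  0.0041  0.9497  0.      0.     -0.0012]
[(array([482.5, 208.9]), array([57. , 56.8]), 57.6)]
0.82 [(array([544.8, 287.6]), array([149.9,  46.5]), 89.6)]
```

View pics/w6.png

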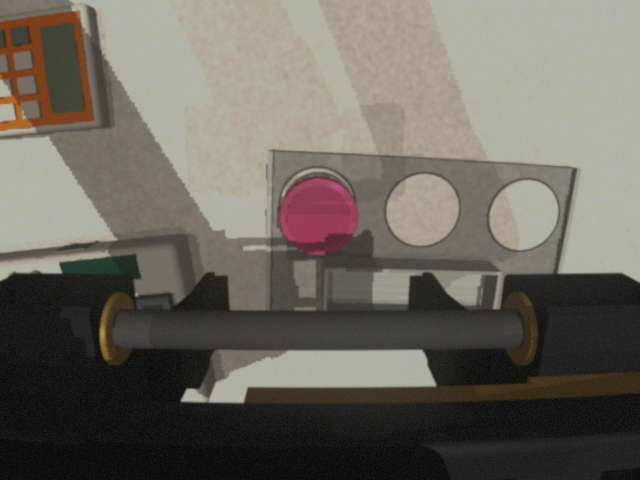

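The wrist view shows the wide jar at (318,216) and the two cleared places at (422,210) and (524,214). Picking the wide jar.

{"fn": "apply_moves", "kwargs": {
  "moves": [
    [0,0,0.25,0,0,0,0.85],
    [0,0,0.5,0,0,0,0.85],
    [0,0,0.7,0,0,0,0.85],
    [0,0,0.85,0,0,0,0.85],
    [0,0,0.95,0,0,0,0.85],
    [0,0,0.95,0,0,0,0.85],
    [0,0,0.95,0,0,0,0.85],
    [0,0,0.95,0,0,0,0.5],
    [0,0,0.95,0,0,0,0.5],
    [0,0,0.95,0,0,0,0.5],
    [0,0,0.95,0,0,0,0.5],
    [0,0,0.95,0,0,0,0.5]
  ]
}}

```text
time_s: 21.5
tool_pos: [0.4834, 0.2092, 0.0242]
tool_rot: [180.0, 0.1, 180.0]
force: [-1.1, -1.9, 6.0]
grip_width: 0.0594
grasp_force: 15.0
```

{"fn": "apply_moves", "kwargs": {
  "moves": [
    [0,0,-0.1,0,0,0,0.5],
    [0,0,-0.3,0,0,0,0.5],
    [0,0,-0.5,0,0,0,0.5],
    [0,0,-0.7,0,0,0,0.5],
    [0,0,-0.95,0,0,0,0.5],
    [0,0,-0.95,0,0,0,0.5],
    [0,0,-0.95,0,0,0,0.5]
  ]
}}

```text
time_s: 22.2
tool_pos: [0.4828, 0.2099, 0.2138]
tool_rot: [179.9, 0.1, -180.0]
force: [0.1, -0.1, -3.0]
grip_width: 0.0601
grasp_force: 15.0
```

{"fn": "apply_moves", "kwargs": {
  "moves": [
    [0.005,-0.21,0,0,0,0,0.5],
    [0.01,-0.42,0,0,0,0,0.5],
    [0.015,-0.63,0,0,0,0,0.5],
    [0.021,-0.8255,0,0,0,0,0.5]
  ]
}}

```text
time_s: 22.6
tool_pos: [0.4765, 0.0424, 0.2104]
tool_rot: [-179.9, -0.2, 180.0]
force: [1.7, 0.3, -2.0]
grip_width: 0.0592
grasp_force: 15.0
```

{"fn": "apply_moves", "kwargs": {
  "moves": [
    [0.005,-0.21,0,0,0,0,0.5],
    [0.01,-0.42,0,0,0,0,0.5],
    [0.015,-0.63,0,0,0,0,0.5],
    [0.021,-0.8255,0,0,0,0,0.5]
  ]
}}

```text
time_s: 23.0
tool_pos: [0.4722, -0.1223, 0.2106]
tool_rot: [180.0, -0.2, 180.0]
force: [0.7, 0.7, -3.1]
grip_width: 0.0594
grasp_force: 15.0
```

{"fn": "apply_moves", "kwargs": {
  "moves": [
    [0.005,-0.21,0,0,0,0,0.5],
    [0.01,-0.42,0,0,0,0,0.5],
    [0.015,-0.63,0,0,0,0,0.5],
    [0.021,-0.8255,0,0,0,0,0.5],
    [0.021,-0.8255,0,0,0,0,0.5],
    [0.021,-0.8255,0,0,0,0,0.5],
    [0.021,-0.8255,0,0,0,0,0.5],
    [0.021,-0.8255,0,0,0,0,0.5],
    [0.021,-0.8255,0,0,0,0,0.5]
  ]
}}

```text
time_s: 23.9
tool_pos: [0.4703, -0.2845, 0.2127]
tool_rot: [180.0, -0.0, -179.9]
force: [-1.2, -0.2, -3.3]
grip_width: 0.0598
grasp_force: 15.0
```

{"fn": "apply_moves", "kwargs": {
  "moves": [
    [0,0,0.2,0,0,0,0.5],
    [0,0,0.4,0,0,0,0.5],
    [0,0,0.6,0,0,0,0.5],
    [0,0,0.75,0,0,0,0.5],
    [0,0,0.87,0,0,0,0.5],
    [0,0,0.95,0,0,0,0.5],
    [0,0,0.98,0,0,0,0.5],
    [0,0,0.9925,0,0,0,0.5],
    [0,0,0.9925,0,0,0,0.5],
    [0,0,0.9925,0,0,0,0.5],
    [0,0,0.9925,0,0,0,0.85],
    [0,0,0.9925,0,0,0,0.85],
    [0,0,0.9925,0,0,0,0.85],
    [0,0,0.9925,0,0,0,0.85]
  ]
}}

```text
time_s: 25.3
tool_pos: [0.4703, -0.2859, 0.0147]
tool_rot: [-180.0, 0.0, -180.0]
force: [0.1, 0.1, -0.4]
grip_width: 0.0736
grasp_force: 0.0
```

{"fn": "apply_moves", "kwargs": {
  "moves": [
    [0,0,-0.1,0,0,0,0.85],
    [0,0,-0.3,0,0,0,0.85],
    [0,0,-0.5,0,0,0,0.85],
    [0,0,-0.7,0,0,0,0.85],
    [0,0,-0.9,0,0,0,0.85],
    [0,0,-0.9925,0,0,0,0.85],
    [0,0,-0.9925,0,0,0,0.85],
    [0,0,-0.9925,0,0,0,0.85],
    [0,0,-0.9925,0,0,0,0.85]
  ]
}}

```text
time_s: 26.2
tool_pos: [0.4691, -0.2853, 0.2114]
tool_rot: [179.9, -0.1, -180.0]
force: [-0.4, 0.4, 0.0]
grip_width: 0.0741
grasp_force: 0.0
```

Run:
```python
from h import *
c=viewer.get_calibration("wrist");im=viewer.read_camera("wrist");cv2.imwrite("pics/w7.png",im[:,:,::-1])
p,r,o=tool();print(p,o["time_s"]); print(rects("wrist",pink(im),.053,300,c))
t=viewer.read_camera("top");cv2.imwrite("pics/t7.png",t[:,:,::-1])
m=masks_of("top","pan")[0];print(m["conf"],rects("top",m["pixels"],.042,300))
```

```text
[ 0.46909645 -0.2852933   0.21128464] 26.25
[(array([ 609.9, -314.3]), array([24. , 41.8]), 0.3), (array([ 531.6, -300.2]), array([33.8, 52.2]), 0.1), (array([ 473.1, -285.4]), array([54.9, 58.8]), 9.8)]
0.57 [(array([552.3, 285.5]), array([156.4,  49.4]), 88.2)]
```

View pics/t7.png

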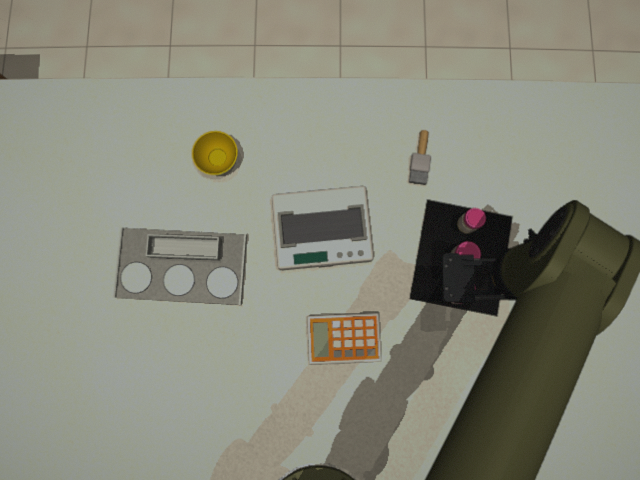

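All three jars are standing on the sheet: slim at (475,218), medium at (466,250), and the wide one under the gripper. The rack places are clear and the pan is at (184,246). Now I'll look at the pan from close up.

{"fn": "apply_moves", "kwargs": {
  "moves": [
    [-0.06,0.24,0,0,0,0,0.85],
    [-0.12,0.48,0,0,0,0,0.85],
    [-0.18,0.72,0,0,0,0,0.85],
    [-0.25,0.955,0,0,0,0,0.85]
  ]
}}

```text
time_s: 26.75
tool_pos: [0.5197, -0.0929, 0.2124]
tool_rot: [180.0, -0.0, 180.0]
force: [1.1, -0.1, -1.0]
grip_width: 0.0741
grasp_force: 0.0
```

{"fn": "apply_moves", "kwargs": {
  "moves": [
    [-0.06,0.24,0,0,0,0,0.85],
    [-0.12,0.48,0,0,0,0,0.85],
    [-0.18,0.72,0,0,0,0,0.85],
    [-0.25,0.955,0,0,0,0,0.85]
  ]
}}

```text
time_s: 27.15
tool_pos: [0.5697, 0.0983, 0.2122]
tool_rot: [180.0, -0.1, -180.0]
force: [0.3, -1.2, 1.0]
grip_width: 0.0736
grasp_force: 0.0
```

{"fn": "apply_moves", "kwargs": {
  "moves": [
    [-0.06,0.24,0,0,0,0,0.85],
    [-0.12,0.48,0,0,0,0,0.85],
    [-0.18,0.72,0,0,0,0,0.85],
    [-0.25,0.955,0,0,0,0,0.85],
    [-0.25,0.955,0,0,0,0,0.85],
    [-0.25,0.955,0,0,0,0,0.85],
    [-0.25,0.955,0,0,0,0,0.85],
    [-0.25,0.955,0,0,0,0,0.85]
  ]
}}

```text
time_s: 27.95
tool_pos: [0.6204, 0.285, 0.2131]
tool_rot: [-180.0, 0.0, 179.8]
force: [0.9, -0.7, 0.3]
grip_width: 0.0737
grasp_force: 0.0
```

Run:
```python
from h import *
c=viewer.get_calibration("wrist");im=viewer.read_camera("wrist");cv2.imwrite("pics/w8.png",im[:,:,::-1])
p,r,o=tool();print(p,o["time_s"])
m=masks_of("wrist","pan")[0];print(m["conf"],m["location"],rects("wrist",m["pixels"],.042,300,c))
# expected pan rim outline overlay
v=im[:,:,::-1].copy()
def box(cx,cy,a,w,l,z,col):
    a=np.radians(a);ex=np.array([np.cos(a),np.sin(a)]);ey=np.array([-np.sin(a),np.cos(a)])
    q=[np.r_[np.array([cx,cy])+sx*w/2*ex+sy*l/2*ey,z] for sx,sy in((-1,-1),(1,-1),(1,1),(-1,1))]
    cv2.polylines(v,[np.round(w2px("wrist",q,c)).astype(int)],True,col,1)
box(.553,.288,-2.5,.046,.150,.042,(0,0,255))
cv2.imwrite("pics/w8o.png",v)
```

```text
[0.62033257 0.28518198 0.21335357] 28.0
0.56 [320.2, 125.7] [(array([555.5, 287.9]), array([149.2,  46.1]), 88.1)]
```

View pics/w8o.png

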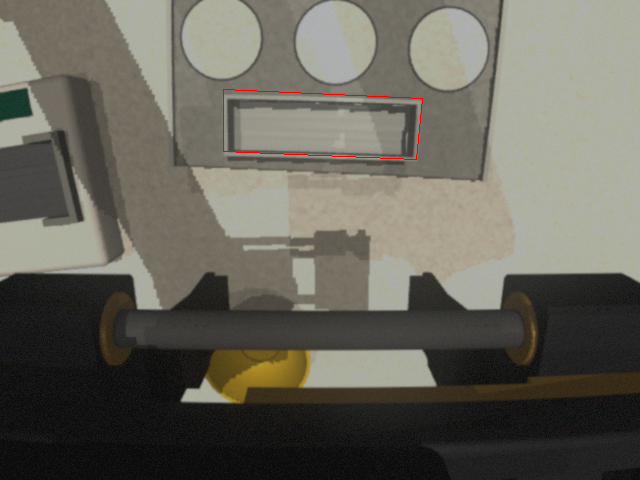

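The wrist view shows the pan's rim from about (228,97) to (416,155). The mask gives its centre as (555.5, 288) mm with yaw −1.9°, and the size fits exactly. Turning the tool and grasping.

{"fn": "apply_moves", "kwargs": {
  "moves": [
    [0.1,0.005,0,0,0,0.1,0.85],
    [0.2,0.005,0,0,0,0.2,0.85],
    [0.3225,0.005,0,0,0,0.3,0.85],
    [0.3225,0.005,0,0,0,0.4,0.85],
    [0.3225,0.005,0,0,0,0.5,0.85],
    [0.3225,0.005,0,0,0,0.535,0.85],
    [0.3225,0.005,0,0,0,0.535,0.85]
  ]
}}

```text
time_s: 28.75
tool_pos: [0.5555, 0.2875, 0.2135]
tool_rot: [179.9, -0.0, 134.0]
force: [0.1, -0.2, -0.0]
grip_width: 0.074
grasp_force: 0.0
```

{"fn": "apply_moves", "kwargs": {
  "moves": [
    [0,0,0,0,0,0.1,0.85],
    [0,0,0,0,0,0.2,0.85],
    [0,0,0,0,0,0.3,0.85],
    [0,0,0,0,0,0.4,0.85],
    [0,0,0,0,0,0.5,0.85],
    [0,0,0,0,0,0.5355,0.85],
    [0,0,0,0,0,0.5355,0.85],
    [0,0,0,0,0,0.5355,0.85],
    [0,0,0,0,0,0.5355,0.85]
  ]
}}

```text
time_s: 29.65
tool_pos: [0.5555, 0.288, 0.2131]
tool_rot: [180.0, -0.0, 88.1]
force: [0.5, 0.2, -0.1]
grip_width: 0.0737
grasp_force: 0.0
```

Run:
```python
from h import *
p,r,o=tool();print(p,o["tool_rot"],move([.5555,.288,.017],88))
```

```text
[0.55549918 0.28800263 0.21307995] [ 1.79995313e+02 -1.75692730e-02  8.80633020e+01] [-3.000e-04 -1.000e-04  9.804e-01  1.000e-04 -2.000e-04  7.000e-04]
```

{"fn": "apply_moves", "kwargs": {
  "moves": [
    [0,0,0.25,0,0,0,0.85],
    [0,0,0.5,0,0,0,0.85],
    [0,0,0.7,0,0,0,0.85],
    [0,0,0.85,0,0,0,0.85],
    [0,0,0.95,0,0,0,0.85],
    [0,0,0.98,0,0,0,0.85],
    [0,0,0.98,0,0,0,0.85],
    [0,0,0.98,0,0,0,0.85],
    [0,0,0.98,0,0,0,0.3],
    [0,0,0.98,0,0,0,0.3],
    [0,0,0.98,0,0,0,0.3],
    [0,0,0.98,0,0,0,0.3],
    [0,0,0.98,0,0,0,0.3],
    [0,0,0.98,0,0,0,0.3]
  ]
}}

```text
time_s: 31.05
tool_pos: [0.5555, 0.2883, 0.0173]
tool_rot: [180.0, -0.0, 88.0]
force: [-0.9, -0.7, 1.9]
grip_width: 0.046
grasp_force: 15.0
```

{"fn": "apply_moves", "kwargs": {
  "moves": [
    [0,0,-0.1,0,0,0,0.3],
    [0,0,-0.25,0,0,0,0.3],
    [0,0,-0.4,0,0,0,0.3],
    [0,0,-0.6,0,0,0,0.3],
    [0,0,-0.8,0,0,0,0.3],
    [0,0,-0.8,0,0,0,0.3],
    [0,0,-0.8,0,0,0,0.3]
  ]
}}

```text
time_s: 31.75
tool_pos: [0.5557, 0.2883, 0.1774]
tool_rot: [179.9, -0.1, 88.0]
force: [0.0, -0.9, -1.9]
grip_width: 0.0463
grasp_force: 15.0
```

Run:
```python
from h import *
print(env.get_obs()["grip_width"],move([.5997,-.0014,.177],96))
```

```text
0.046281170691094504 [-1.4397e+00  2.7060e-01  1.0000e-03  7.0000e-04 -6.0000e-04 -9.3200e-02]
```

{"fn": "apply_moves", "kwargs": {
  "moves": [
    [-0.2,0.035,0,0,0,0,0.3],
    [-0.4,0.07,0,0,0,0,0.3],
    [-0.6,0.11,0,0,0,0,0.3],
    [-0.72,0.1353,0,0,0,0,0.3]
  ]
}}

```text
time_s: 32.15
tool_pos: [0.5765, 0.1385, 0.1746]
tool_rot: [-179.8, 0.2, 87.8]
force: [0.5, -0.3, -1.4]
grip_width: 0.046
grasp_force: 15.0
```

{"fn": "apply_moves", "kwargs": {
  "moves": [
    [-0.2,0.035,0,0,0,-0.05,0.3],
    [-0.4,0.07,0,0,0,-0.0932,0.3],
    [-0.6,0.11,0,0,0,-0.0932,0.3],
    [-0.72,0.1353,0,0,0,-0.0932,0.3],
    [-0.72,0.1353,0,0,0,-0.0932,0.3],
    [-0.72,0.1353,0.4,0,0,-0.0932,0.3],
    [-0.72,0.1353,0.4,0,0,-0.0932,0.3],
    [-0.72,0.1353,0.4,0,0,-0.0932,0.3],
    [-0.72,0.1353,0.4,0,0,-0.0932,0.3]
  ]
}}

```text
time_s: 33.05
tool_pos: [0.5986, -0.0008, 0.0961]
tool_rot: [-179.9, 0.0, 96.1]
force: [1.4, 0.5, -1.1]
grip_width: 0.0459
grasp_force: 15.0
```

Run:
```python
from h import *
p,r,o=tool();print(p,o["tool_rot"],o["time_s"],o["grip_width"])
c=viewer.get_calibration("wrist");im=viewer.read_camera("wrist")
t=viewer.read_camera("top")
v=im[:,:,::-1].copy()
def box(cx,cy,a,w,l,z,col):
    a=np.radians(a);ex=np.array([np.cos(a),np.sin(a)]);ey=np.array([-np.sin(a),np.cos(a)])
    q=[np.r_[np.array([cx,cy])+sx*w/2*ex+sy*l/2*ey,z] for sx,sy in((-1,-1),(1,-1),(1,1),(-1,1))]
    cv2.polylines(v,[np.round(w2px("wrist",q,c)).astype(int)],True,col,1)
box(.5997,-.0014,6,.062,.166,.04,(0,0,255))
box(p[0],p[1],6,.046,.150,p[2]-.017+.042,(0,200,0))
cv2.imwrite("pics/w9.png",v);cv2.imwrite("pics/t9.png",cv2.resize(t[150:310,230:410,::-1],None,fx=3,fy=3))
```

```text
[ 0.59864504 -0.00080905  0.0960514 ] [-1.79852710e+02  1.16776300e-02  9.60530751e+01] 33.05 0.045918015000223834
```

View pics/w9.png

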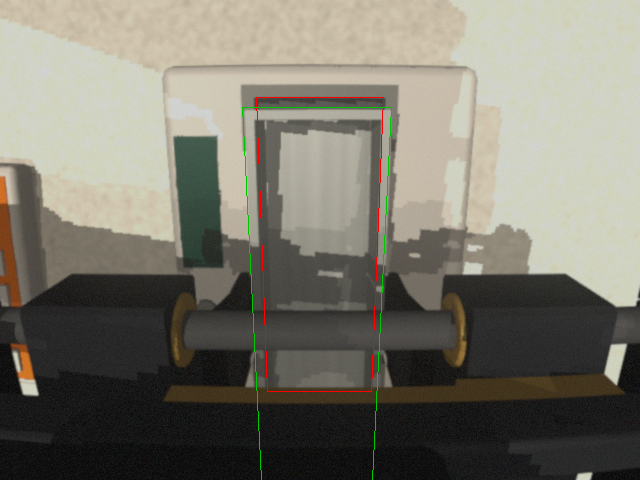

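The wrist view shows the red bay outline fitting inside the guides, columns 257–385 with the end at row 98. The held pan's rim (245–390, row 108) fits the green outline, so I'll lower it.

{"fn": "apply_moves", "kwargs": {
  "moves": [
    [0,0,0.06,0,0,0,0.3],
    [0,0,0.12,0,0,0,0.3],
    [0,0,0.18,0,0,0,0.3],
    [0,0,0.22,0,0,0,0.3],
    [0,0,0.245,0,0,0,0.3],
    [0,0,0.258,0,0,0,0.3],
    [0,0,0.258,0,0,0,0.3],
    [0,0,0.258,0,0,0,0.3]
  ]
}}

```text
time_s: 33.95
tool_pos: [0.5999, -0.0016, 0.0456]
tool_rot: [179.9, 0.0, 96.0]
force: [0.5, -0.4, -1.5]
grip_width: 0.0459
grasp_force: 15.0
```

Run:
```python
from h import *
p,r,o=tool();print(p,o["tool_rot"],o["force"],o["wrist_torque"])
```

```text
[ 0.59987533 -0.00158478  0.04556056] [1.79949536e+02 3.30719645e-03 9.59996821e+01] [ 0.48344115 -0.36097328 -1.52450174] [-0.0713925   0.03634672 -0.00351116]
```

{"fn": "apply_moves", "kwargs": {
  "moves": [
    [0,0,0.003,0,0,0,0.3],
    [0,0,0.003,0,0,0,0.3],
    [0,0,0.003,0,0,0,0.75],
    [0,0,0.003,0,0,0,0.75],
    [0,0,0.003,0,0,0,0.75],
    [0,0,0.003,0,0,0,0.75],
    [0,0,0.003,0,0,0,0.75]
  ]
}}

```text
time_s: 34.65
tool_pos: [0.5995, -0.0015, 0.0447]
tool_rot: [180.0, -0.0, 96.0]
force: [0.1, -0.1, 0.1]
grip_width: 0.0648
grasp_force: 0.0
```

{"fn": "apply_moves", "kwargs": {
  "moves": [
    [0,0,-0.1,0,0,0,0.75],
    [0,0,-0.3,0,0,0,0.75],
    [0,0,-0.5,0,0,0,0.75],
    [0,0,-0.7,0,0,0,0.75],
    [0,0,-0.84,0,0,0,0.75],
    [0,0,-0.84,0,0,0,0.75],
    [0,0,-0.84,0,0,0,0.75]
  ]
}}

```text
time_s: 35.35
tool_pos: [0.5997, -0.0015, 0.2131]
tool_rot: [179.9, -0.0, 96.0]
force: [-0.2, -0.2, -0.2]
grip_width: 0.0651
grasp_force: 0.0
```

Run:
```python
from h import *
p,r,o=tool();print(p,o["tool_rot"],o["time_s"],o["force"])
c=viewer.get_calibration("wrist");im=viewer.read_camera("wrist")
m=masks_of("wrist","pan")[:1]
for d in m:print(d["conf"],rects("wrist",d["pixels"],.07,300,c))
cv2.imwrite("pics/w10.png",im[:,:,::-1])
```

```text
[ 0.59967196 -0.00150302  0.21313811] [ 1.79933941e+02 -2.37286427e-02  9.60063775e+01] 35.35 [-0.21859533 -0.2297456  -0.21176446]
0.76 [(array([6.004e+02, 5.000e-01]), array([ 46., 145.]), 6.0)]
```

View pics/w10.png

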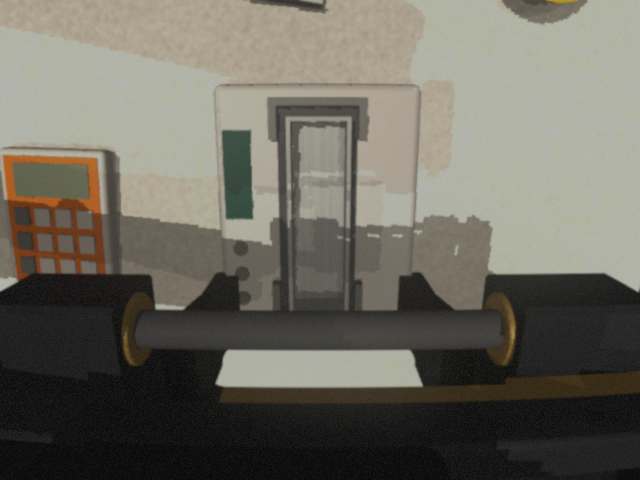

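The wrist view shows the pan lying flat between the guides, centred at about (320,215) and parallel to the bay. Next I'll turn back to go for the jars.

{"fn": "apply_moves", "kwargs": {
  "moves": [
    [-0.15,-0.1,0,0,0,-0.1,0.85],
    [-0.3,-0.2,0,0,0,-0.2,0.85],
    [-0.471,-0.301,0,0,0,-0.3,0.85],
    [-0.471,-0.301,0,0,0,-0.4,0.85],
    [-0.471,-0.301,0,0,0,-0.5,0.85],
    [-0.471,-0.301,0,0,0,-0.6,0.85],
    [-0.471,-0.301,0,0,0,-0.7,0.85],
    [-0.471,-0.301,0,0,0,-0.8,0.85],
    [-0.471,-0.301,0,0,0,-0.9,0.85],
    [-0.471,-0.301,0,0,0,-0.977,0.85],
    [-0.471,-0.301,0,0,0,-0.977,0.85],
    [-0.471,-0.301,0,0,0,-0.977,0.85],
    [-0.471,-0.301,0,0,0,-0.977,0.85]
  ]
}}

```text
time_s: 36.75
tool_pos: [0.5491, -0.1015, 0.2121]
tool_rot: [-180.0, -0.1, 179.9]
force: [-0.3, 0.9, 0.1]
grip_width: 0.0739
grasp_force: 0.0
```

Run:
```python
from h import *
p,r,o=tool();print(p,o["tool_rot"],move([.47,-.2859,.213],180))
c=viewer.get_calibration("wrist");im=viewer.read_camera("wrist")
for z in (.053,.063,.075):print(rects("wrist",pink(im),z,300,c))
```

```text
[ 0.54912419 -0.10147962  0.21212763] [-1.79997910e+02 -6.24094432e-02  1.79855877e+02] [ 3.933e-01 -9.231e-01 -3.900e-03 -0.000e+00 -7.000e-04 -1.700e-03]
[(array([ 541.6, -301.8]), array([53. , 60.3]), 29.0), (array([ 472.4, -282.3]), array([64.7, 60.3]), 67.1)]
[(array([ 539.7, -295.5]), array([51.4, 58.5]), 29.0), (array([ 472.6, -276.7]), array([62.6, 58.4]), 67.1)]
[(array([ 537.3, -288. ]), array([49.4, 56.2]), 29.0), (array([ 472.9, -269.9]), array([60.2, 56.2]), 67.1)]
```

{"fn": "apply_moves", "kwargs": {
  "moves": [
    [0.1,-0.23,0,0,0,0,0.85],
    [0.2,-0.46,0,0,0,0,0.85],
    [0.3,-0.69,0,0,0,0,0.85],
    [0.398,-0.923,0,0,0,0,0.85],
    [0.398,-0.923,0,0,0,0,0.85],
    [0.398,-0.923,0,0,0,0,0.85],
    [0.398,-0.923,0,0,0,0,0.85],
    [0.398,-0.923,0,0,0,0,0.85],
    [0.398,-0.923,0,0,0,0,0.85],
    [0.398,-0.923,0,0,0,0,0.85]
  ]
}}

```text
time_s: 37.8
tool_pos: [0.4703, -0.2852, 0.2127]
tool_rot: [180.0, -0.0, -179.9]
force: [0.3, -0.6, -0.0]
grip_width: 0.0741
grasp_force: 0.0
```

Run:
```python
from h import *
p,r,o=tool();print(p,o["tool_rot"],move([.47,-.2859,.0145],180))
c=viewer.get_calibration("wrist");im=viewer.read_camera("wrist")
print(rects("wrist",pink(im),.053,300,c))
```

```text
[ 0.47026504 -0.28517165  0.21265523] [ 1.79991104e+02 -6.14779113e-03 -1.79932532e+02] [ 1.200e-03 -3.800e-03  9.908e-01  1.000e-04 -1.000e-04  8.000e-04]
[(array([ 611.1, -314.3]), array([27.1, 42.1]), 0.4), (array([ 532.9, -300.2]), array([35.7, 52.4]), 0.2), (array([ 473.2, -285.4]), array([54.4, 58.4]), 9.6)]
```

{"fn": "apply_moves", "kwargs": {
  "moves": [
    [0,-0.003,0.25,0,0,0,0.85],
    [0,-0.003,0.5,0,0,0,0.85],
    [0,-0.003,0.7,0,0,0,0.85],
    [0,-0.003,0.85,0,0,0,0.85],
    [0,-0.003,0.95,0,0,0,0.85],
    [0,-0.003,0.99,0,0,0,0.85],
    [0,-0.003,0.99,0,0,0,0.85],
    [0,-0.003,0.99,0,0,0,0.85],
    [0,-0.003,0.99,0,0,0,0.5],
    [0,-0.003,0.99,0,0,0,0.5],
    [0,-0.003,0.99,0,0,0,0.5],
    [0,-0.003,0.99,0,0,0,0.5],
    [0,-0.003,0.99,0,0,0,0.5]
  ]
}}

```text
time_s: 39.15
tool_pos: [0.4705, -0.2866, 0.0157]
tool_rot: [180.0, 0.1, 180.0]
force: [-1.8, 1.1, 5.4]
grip_width: 0.0593
grasp_force: 15.0
```

{"fn": "apply_moves", "kwargs": {
  "moves": [
    [0,0,-0.1,0,0,0,0.5],
    [0,0,-0.3,0,0,0,0.5],
    [0,0,-0.5,0,0,0,0.5],
    [0,0,-0.7,0,0,0,0.5],
    [0,0,-0.99,0,0,0,0.5],
    [0,0,-0.99,0,0,0,0.5],
    [0,0,-0.99,0,0,0,0.5]
  ]
}}

```text
time_s: 39.85
tool_pos: [0.4705, -0.2871, 0.2141]
tool_rot: [-180.0, 0.2, 180.0]
force: [-0.6, 0.2, -3.7]
grip_width: 0.0598
grasp_force: 15.0
```

{"fn": "apply_moves", "kwargs": {
  "moves": [
    [-0.005,0.21,0,0,0,0,0.5],
    [-0.01,0.42,0,0,0,0,0.5],
    [-0.015,0.63,0,0,0,0,0.5],
    [-0.021,0.8253,0,0,0,0,0.5]
  ]
}}

```text
time_s: 40.25
tool_pos: [0.4722, -0.1192, 0.21]
tool_rot: [180.0, -0.3, -180.0]
force: [1.6, -0.1, -2.5]
grip_width: 0.0595
grasp_force: 15.0
```

{"fn": "apply_moves", "kwargs": {
  "moves": [
    [-0.005,0.21,0,0,0,0,0.5],
    [-0.01,0.42,0,0,0,0,0.5],
    [-0.015,0.63,0,0,0,0,0.5],
    [-0.021,0.8253,0,0,0,0,0.5]
  ]
}}

```text
time_s: 40.65
tool_pos: [0.4763, 0.0454, 0.2099]
tool_rot: [-180.0, -0.3, -180.0]
force: [0.1, -0.1, -2.8]
grip_width: 0.0595
grasp_force: 15.0
```

{"fn": "apply_moves", "kwargs": {
  "moves": [
    [-0.005,0.21,0,0,0,0,0.5],
    [-0.01,0.42,0,0,0,0,0.5],
    [-0.015,0.63,0,0,0,0,0.5],
    [-0.021,0.8253,0,0,0,0,0.5],
    [-0.021,0.8253,0,0,0,0,0.5],
    [-0.021,0.8253,0,0,0,0,0.5],
    [-0.021,0.8253,0,0,0,0,0.5],
    [-0.021,0.8253,0,0,0,0,0.5],
    [-0.021,0.8253,0,0,0,0,0.5],
    [-0.021,0.8253,0,0,0,0,0.5],
    [-0.021,0.8253,0,0,0,0,0.5]
  ]
}}

```text
time_s: 41.75
tool_pos: [0.4827, 0.2082, 0.213]
tool_rot: [180.0, 0.0, 179.9]
force: [0.1, 0.3, -2.9]
grip_width: 0.0598
grasp_force: 15.0
```

Run:
```python
from h import *
p,r,o=tool();print(p,o["tool_rot"],o["grip_width"],move([.4825,.2093,.0235],180))
```

```text
[0.48270972 0.20816469 0.21295546] [1.79980191e+02 1.81653610e-02 1.79934988e+02] 0.05980856671203229 [ 1.400e-03  5.300e-03  9.473e-01  2.000e-04  2.000e-04 -8.000e-04]
```

{"fn": "apply_moves", "kwargs": {
  "moves": [
    [0,0.003,0.2,0,0,0,0.5],
    [0,0.003,0.4,0,0,0,0.5],
    [0,0.003,0.6,0,0,0,0.5],
    [0,0.003,0.75,0,0,0,0.5],
    [0,0.003,0.85,0,0,0,0.5],
    [0,0.003,0.91,0,0,0,0.5],
    [0,0.003,0.935,0,0,0,0.5],
    [0,0.003,0.945,0,0,0,0.5],
    [0,0.003,0.945,0,0,0,0.5],
    [0,0.003,0.945,0,0,0,0.5],
    [0,0.003,0.945,0,0,0,0.85],
    [0,0.003,0.945,0,0,0,0.85],
    [0,0.003,0.945,0,0,0,0.85],
    [0,0.003,0.945,0,0,0,0.85]
  ]
}}

```text
time_s: 43.15
tool_pos: [0.4829, 0.2093, 0.0241]
tool_rot: [180.0, 0.0, 180.0]
force: [-0.3, 0.1, 1.2]
grip_width: 0.0728
grasp_force: 0.0
```

{"fn": "apply_moves", "kwargs": {
  "moves": [
    [0,0,-0.1,0,0,0,0.85],
    [0,0,-0.3,0,0,0,0.85],
    [0,0,-0.5,0,0,0,0.85],
    [0,0,-0.7,0,0,0,0.85],
    [0,0,-0.9,0,0,0,0.85],
    [0,0,-0.945,0,0,0,0.85],
    [0,0,-0.945,0,0,0,0.85],
    [0,0,-0.945,0,0,0,0.85]
  ]
}}

```text
time_s: 43.95
tool_pos: [0.482, 0.2089, 0.2116]
tool_rot: [-180.0, -0.1, 180.0]
force: [-1.1, -0.4, -0.3]
grip_width: 0.074
grasp_force: 0.0
```

Run:
```python
from h import *
p,r,o=tool();print(p,o["time_s"],move([.540,-.300,.213],180))
c=viewer.get_calibration("wrist");im=viewer.read_camera("wrist")
print(rects("wrist",pink(im),.062,300,c))
```

```text
[0.48196907 0.20885326 0.21155855] 43.95 [-2.9120e-01 -2.5442e+00 -5.7000e-03 -5.0000e-04 -1.0000e-03 -3.0000e-04]
[(array([483.3, 210.2]), array([57.4, 57.6]), 48.2)]
```

{"fn": "apply_moves", "kwargs": {
  "moves": [
    [-0.03,-0.22,0,0,0,0,0.75],
    [-0.05,-0.44,0,0,0,0,0.75],
    [-0.075,-0.66,0,0,0,0,0.75],
    [-0.096,-0.849,0,0,0,0,0.75]
  ]
}}

```text
time_s: 44.4
tool_pos: [0.5007, 0.0366, 0.2108]
tool_rot: [-179.9, -0.2, 179.9]
force: [1.1, -0.5, -0.4]
grip_width: 0.066
grasp_force: 0.0
```

{"fn": "apply_moves", "kwargs": {
  "moves": [
    [-0.03,-0.22,0,0,0,0,0.75],
    [-0.05,-0.44,0,0,0,0,0.75],
    [-0.075,-0.66,0,0,0,0,0.75],
    [-0.096,-0.849,0,0,0,0,0.75]
  ]
}}

```text
time_s: 44.8
tool_pos: [0.5196, -0.1329, 0.211]
tool_rot: [-180.0, -0.2, 179.9]
force: [0.2, -0.1, 0.7]
grip_width: 0.0651
grasp_force: 0.0
```

{"fn": "apply_moves", "kwargs": {
  "moves": [
    [-0.03,-0.22,0,0,0,0,0.75],
    [-0.05,-0.44,0,0,0,0,0.75],
    [-0.075,-0.66,0,0,0,0,0.75],
    [-0.096,-0.849,0,0,0,0,0.75],
    [-0.096,-0.849,0,0,0,0,0.75],
    [-0.096,-0.849,0,0,0,0,0.75],
    [-0.096,-0.849,0,0,0,0,0.75],
    [-0.096,-0.849,0,0,0,0,0.75],
    [-0.096,-0.849,0,0,0,0,0.75],
    [-0.096,-0.849,0,0,0,0,0.75]
  ]
}}

```text
time_s: 45.8
tool_pos: [0.5403, -0.2994, 0.2129]
tool_rot: [180.0, 0.0, -179.9]
force: [1.0, -0.1, 0.6]
grip_width: 0.0657
grasp_force: 0.0
```

Run:
```python
from h import *
p,r,o=tool();print(p,o["time_s"],move([.5402,-.300,.0197],180))
c=viewer.get_calibration("wrist");im=viewer.read_camera("wrist")
print(rects("wrist",pink(im),.063,300,c))
```

```text
[ 0.54028611 -0.29940628  0.21290761] 45.8 [ 9.00e-04 -3.40e-03  9.66e-01  3.00e-04  4.00e-04  7.00e-04]
[(array([ 604.4, -314.3]), array([23.9, 42.2]), 0.2), (array([ 540.2, -300. ]), array([50.5, 50.2]), 0.1)]
```

{"fn": "apply_moves", "kwargs": {
  "moves": [
    [0,0,0.25,0,0,0,0.75],
    [0,0,0.5,0,0,0,0.75],
    [0,0,0.7,0,0,0,0.75],
    [0,0,0.85,0,0,0,0.75],
    [0,0,0.94,0,0,0,0.75],
    [0,0,0.966,0,0,0,0.75],
    [0,0,0.966,0,0,0,0.75],
    [0,0,0.966,0,0,0,0.75],
    [0,0,0.966,0,0,0,0.4],
    [0,0,0.966,0,0,0,0.4],
    [0,0,0.966,0,0,0,0.4],
    [0,0,0.966,0,0,0,0.4],
    [0,0,0.966,0,0,0,0.4]
  ]
}}

```text
time_s: 47.15
tool_pos: [0.5406, -0.3005, 0.0204]
tool_rot: [-180.0, 0.1, 180.0]
force: [-0.1, 0.6, 5.7]
grip_width: 0.0505
grasp_force: 15.0
```

{"fn": "apply_moves", "kwargs": {
  "moves": [
    [0,0,-0.1,0,0,0,0.4],
    [0,0,-0.3,0,0,0,0.4],
    [0,0,-0.5,0,0,0,0.4],
    [0,0,-0.7,0,0,0,0.4],
    [0,0,-0.966,0,0,0,0.4],
    [0,0,-0.966,0,0,0,0.4],
    [0,0,-0.966,0,0,0,0.4]
  ]
}}

```text
time_s: 47.85
tool_pos: [0.5404, -0.3006, 0.2137]
tool_rot: [-180.0, 0.1, 180.0]
force: [-0.1, -0.1, -2.3]
grip_width: 0.0507
grasp_force: 15.0
```

{"fn": "apply_moves", "kwargs": {
  "moves": [
    [0.015,0.19,0,0,0,0,0.4],
    [0.03,0.38,0,0,0,0,0.4],
    [0.045,0.57,0,0,0,0,0.4],
    [0.0634,0.748,0,0,0,0,0.4]
  ]
}}

```text
time_s: 48.25
tool_pos: [0.5257, -0.1482, 0.2099]
tool_rot: [180.0, -0.3, -180.0]
force: [0.5, 0.2, -2.0]
grip_width: 0.0506
grasp_force: 15.0
```

{"fn": "apply_moves", "kwargs": {
  "moves": [
    [0.015,0.19,0,0,0,0,0.4],
    [0.03,0.38,0,0,0,0,0.4],
    [0.045,0.57,0,0,0,0,0.4],
    [0.0634,0.748,0,0,0,0,0.4]
  ]
}}

```text
time_s: 48.65
tool_pos: [0.5128, 0.001, 0.2101]
tool_rot: [-180.0, -0.2, -180.0]
force: [-0.0, 1.0, -1.5]
grip_width: 0.0508
grasp_force: 15.0
```

{"fn": "apply_moves", "kwargs": {
  "moves": [
    [0.015,0.19,0,0,0,0,0.4],
    [0.03,0.38,0,0,0,0,0.4],
    [0.045,0.57,0,0,0,0,0.4],
    [0.0634,0.748,0,0,0,0,0.4]
  ]
}}

```text
time_s: 49.05
tool_pos: [0.5002, 0.1501, 0.21]
tool_rot: [-179.9, -0.2, -180.0]
force: [0.1, 0.6, -1.5]
grip_width: 0.0509
grasp_force: 15.0
```

{"fn": "apply_moves", "kwargs": {
  "moves": [
    [0.015,0.19,0,0,0,0,0.4],
    [0.03,0.38,0,0,0,0,0.4],
    [0.045,0.57,0,0,0,0,0.4],
    [0.0634,0.748,0,0,0,0,0.4],
    [0.0634,0.748,0,0,0,0,0.4],
    [0.0634,0.748,0,0,0,0,0.4],
    [0.0634,0.748,0,0,0,0,0.4],
    [0.0634,0.748,0,0,0,0,0.4],
    [0.0634,0.748,0,0,0,0,0.4],
    [0.0634,0.748,0,0,0,0,0.4],
    [0.0634,0.748,0,0,0,0,0.4]
  ]
}}

```text
time_s: 50.15
tool_pos: [0.4897, 0.2978, 0.213]
tool_rot: [180.0, 0.0, 179.9]
force: [-0.0, -0.3, -2.4]
grip_width: 0.0507
grasp_force: 15.0
```

Run:
```python
from h import *
p,r,o=tool();print(p,o["tool_rot"],o["grip_width"],move([.4893,.2988,.029],180))
```

```text
[0.48967687 0.29780249 0.21298483] [1.79979878e+02 1.72647678e-02 1.79942251e+02] 0.05070887381498831 [ 2.200e-03  4.700e-03  9.199e-01  2.000e-04  2.000e-04 -7.000e-04]
```

{"fn": "apply_moves", "kwargs": {
  "moves": [
    [0,0.002,0.2,0,0,0,0.4],
    [0,0.002,0.4,0,0,0,0.4],
    [0,0.002,0.6,0,0,0,0.4],
    [0,0.002,0.75,0,0,0,0.4],
    [0,0.002,0.85,0,0,0,0.4],
    [0,0.002,0.9,0,0,0,0.4],
    [0,0.002,0.92,0,0,0,0.4],
    [0,0.002,0.92,0,0,0,0.4],
    [0,0.002,0.92,0,0,0,0.4],
    [0,0.002,0.92,0,0,0,0.75],
    [0,0.002,0.92,0,0,0,0.75],
    [0,0.002,0.92,0,0,0,0.75],
    [0,0.002,0.92,0,0,0,0.75]
  ]
}}

```text
time_s: 51.45
tool_pos: [0.4897, 0.2987, 0.029]
tool_rot: [180.0, 0.0, 180.0]
force: [-0.5, 0.2, -0.5]
grip_width: 0.0646
grasp_force: 0.0
```

{"fn": "apply_moves", "kwargs": {
  "moves": [
    [0,0,-0.1,0,0,0,0.75],
    [0,0,-0.3,0,0,0,0.75],
    [0,0,-0.5,0,0,0,0.75],
    [0,0,-0.7,0,0,0,0.75],
    [0,0,-0.9,0,0,0,0.75],
    [0,0,-0.92,0,0,0,0.75],
    [0,0,-0.92,0,0,0,0.75],
    [0,0,-0.92,0,0,0,0.75]
  ]
}}

```text
time_s: 52.25
tool_pos: [0.4889, 0.2982, 0.2115]
tool_rot: [-179.9, -0.1, 180.0]
force: [-0.1, -0.5, -0.5]
grip_width: 0.0651
grasp_force: 0.0
```

Run:
```python
from h import *
p,r,o=tool();print(p,o["time_s"])
c=viewer.get_calibration("wrist");im=viewer.read_camera("wrist")
print(rects("wrist",pink(im),.072,300,c),rects("wrist",pink(im),.062,300,c))
```

```text
[0.48888009 0.29816257 0.2115138 ] 52.25
[(array([489.9, 299.8]), array([48.7, 48.7]), 53.1), (array([481.6, 214.9]), array([55.6, 57.1]), 13.6)] [(array([492.2, 299.8]), array([50.3, 50.3]), 53.1), (array([483.7, 212.1]), array([57.4, 59. ]), 13.6)]
```

{"fn": "apply_moves", "kwargs": {
  "moves": [
    [-0.04,-0.2,0,0,0,0,0.7],
    [-0.08,-0.4,0,0,0,0,0.7],
    [-0.12,-0.6,0,0,0,0,0.7],
    [-0.152,-0.766,0,0,0,0,0.7]
  ]
}}

```text
time_s: 52.7
tool_pos: [0.5193, 0.1424, 0.2111]
tool_rot: [-179.9, -0.1, 179.9]
force: [0.3, -0.1, -0.4]
grip_width: 0.0613
grasp_force: 0.0
```

{"fn": "apply_moves", "kwargs": {
  "moves": [
    [-0.04,-0.2,0,0,0,0,0.7],
    [-0.08,-0.4,0,0,0,0,0.7],
    [-0.12,-0.6,0,0,0,0,0.7],
    [-0.152,-0.766,0,0,0,0,0.7]
  ]
}}

```text
time_s: 53.1
tool_pos: [0.5494, -0.0106, 0.2112]
tool_rot: [-179.9, -0.1, 179.9]
force: [0.7, -0.3, 0.3]
grip_width: 0.0609
grasp_force: 0.0
```

{"fn": "apply_moves", "kwargs": {
  "moves": [
    [-0.04,-0.2,0,0,0,0,0.7],
    [-0.08,-0.4,0,0,0,0,0.7],
    [-0.12,-0.6,0,0,0,0,0.7],
    [-0.152,-0.766,0,0,0,0,0.7]
  ]
}}

```text
time_s: 53.5
tool_pos: [0.5796, -0.1635, 0.211]
tool_rot: [-180.0, -0.2, 179.9]
force: [0.3, -0.2, 1.2]
grip_width: 0.0608
grasp_force: 0.0
```

{"fn": "apply_moves", "kwargs": {
  "moves": [
    [-0.04,-0.2,0,0,0,0,0.7],
    [-0.08,-0.4,0,0,0,0,0.7],
    [-0.12,-0.6,0,0,0,0,0.7],
    [-0.152,-0.766,0,0,0,0,0.7],
    [-0.152,-0.766,0,0,0,0,0.7],
    [-0.152,-0.766,0,0,0,0,0.7],
    [-0.152,-0.766,0,0,0,0,0.7],
    [-0.152,-0.766,0,0,0,0,0.7],
    [-0.152,-0.766,0,0,0,0,0.7],
    [-0.152,-0.766,0,0,0,0,0.7]
  ]
}}

```text
time_s: 54.5
tool_pos: [0.6111, -0.3134, 0.213]
tool_rot: [180.0, 0.0, -180.0]
force: [0.3, -0.4, 0.5]
grip_width: 0.0608
grasp_force: 0.0
```

Run:
```python
from h import *
p,r,o=tool();print(p,o["time_s"],move([.6111,-.314,.0245],180))
c=viewer.get_calibration("wrist");im=viewer.read_camera("wrist")
print(rects("wrist",pink(im),.075,300,c))
```

```text
[ 0.61112917 -0.31336799  0.21298917] 54.5 [ 6.000e-04 -3.600e-03  9.424e-01  3.000e-04  3.000e-04  6.000e-04]
[(array([ 612. , -313.2]), array([39.5, 40.7]), 64.9)]
```

{"fn": "apply_moves", "kwargs": {
  "moves": [
    [0,0,0.25,0,0,0,0.7],
    [0,0,0.5,0,0,0,0.7],
    [0,0,0.7,0,0,0,0.7],
    [0,0,0.85,0,0,0,0.7],
    [0,0,0.92,0,0,0,0.7],
    [0,0,0.942,0,0,0,0.7],
    [0,0,0.942,0,0,0,0.7],
    [0,0,0.942,0,0,0,0.7],
    [0,0,0.942,0,0,0,0.3],
    [0,0,0.942,0,0,0,0.3],
    [0,0,0.942,0,0,0,0.3],
    [0,0,0.942,0,0,0,0.3],
    [0,0,0.942,0,0,0,0.3],
    [0,0,0.942,0,0,0,0.3]
  ]
}}

```text
time_s: 55.95
tool_pos: [0.6112, -0.3144, 0.025]
tool_rot: [-180.0, 0.0, 180.0]
force: [-0.9, 0.9, 3.9]
grip_width: 0.0416
grasp_force: 15.0
```

{"fn": "apply_moves", "kwargs": {
  "moves": [
    [0,0,-0.1,0,0,0,0.3],
    [0,0,-0.3,0,0,0,0.3],
    [0,0,-0.5,0,0,0,0.3],
    [0,0,-0.7,0,0,0,0.3],
    [0,0,-0.942,0,0,0,0.3],
    [0,0,-0.942,0,0,0,0.3],
    [0,0,-0.942,0,0,0,0.3]
  ]
}}

```text
time_s: 56.65
tool_pos: [0.6112, -0.3148, 0.2136]
tool_rot: [-180.0, 0.1, 180.0]
force: [-0.1, -0.1, -1.7]
grip_width: 0.0416
grasp_force: 15.0
```

{"fn": "apply_moves", "kwargs": {
  "moves": [
    [0.04,0.225,0,0,0,0,0.3],
    [0.08,0.45,0,0,0,0,0.3],
    [0.12,0.675,0,0,0,0,0.3],
    [0.15,0.9,0,0,0,0,0.3]
  ]
}}

```text
time_s: 57.05
tool_pos: [0.5789, -0.1322, 0.21]
tool_rot: [180.0, -0.2, 180.0]
force: [-0.0, -0.1, -1.9]
grip_width: 0.0418
grasp_force: 15.0
```

{"fn": "apply_moves", "kwargs": {
  "moves": [
    [0.04,0.225,0,0,0,0,0.3],
    [0.08,0.45,0,0,0,0,0.3],
    [0.12,0.675,0,0,0,0,0.3],
    [0.15,0.9,0,0,0,0,0.3]
  ]
}}

```text
time_s: 57.45
tool_pos: [0.5489, 0.0476, 0.2105]
tool_rot: [-180.0, -0.2, -180.0]
force: [1.2, 0.0, -1.3]
grip_width: 0.0415
grasp_force: 15.0
```

{"fn": "apply_moves", "kwargs": {
  "moves": [
    [0.04,0.225,0,0,0,0,0.3],
    [0.08,0.45,0,0,0,0,0.3],
    [0.12,0.675,0,0,0,0,0.3],
    [0.15,0.9,0,0,0,0,0.3]
  ]
}}

```text
time_s: 57.85
tool_pos: [0.519, 0.2272, 0.2104]
tool_rot: [-179.9, -0.2, -180.0]
force: [1.0, -0.3, -1.1]
grip_width: 0.0421
grasp_force: 15.0
```

{"fn": "apply_moves", "kwargs": {
  "moves": [
    [0.04,0.225,0,0,0,0,0.3],
    [0.08,0.45,0,0,0,0,0.3],
    [0.12,0.675,0,0,0,0,0.3],
    [0.15,0.8345,0,0,0,0,0.3],
    [0.15,0.8345,0,0,0,0,0.3],
    [0.15,0.8345,0,0,0,0,0.3],
    [0.15,0.8345,0,0,0,0,0.3],
    [0.15,0.8345,0,0,0,0,0.3],
    [0.15,0.8345,0,0,0,0,0.3],
    [0.15,0.8345,0,0,0,0,0.3],
    [0.15,0.8345,0,0,0,0,0.3]
  ]
}}

```text
time_s: 58.95
tool_pos: [0.4914, 0.3923, 0.213]
tool_rot: [180.0, 0.0, 179.9]
force: [0.2, 0.1, -0.7]
grip_width: 0.0421
grasp_force: 15.0
```

Run:
```python
from h import *
p,r,o=tool();print(p,o["tool_rot"],o["grip_width"],move([.4913,.393,.0337],180))
```

```text
[0.49136754 0.3922528  0.21298043] [1.79980596e+02 1.17363991e-02 1.79936745e+02] 0.042107059801869955 [ 5.000e-04  3.400e-03  8.964e-01  2.000e-04  1.000e-04 -7.000e-04]
```

{"fn": "apply_moves", "kwargs": {
  "moves": [
    [0,0,0.2,0,0,0,0.3],
    [0,0,0.4,0,0,0,0.3],
    [0,0,0.6,0,0,0,0.3],
    [0,0,0.75,0,0,0,0.3],
    [0,0,0.84,0,0,0,0.3],
    [0,0,0.88,0,0,0,0.3],
    [0,0,0.896,0,0,0,0.3],
    [0,0,0.896,0,0,0,0.3],
    [0,0,0.896,0,0,0,0.3],
    [0,0,0.896,0,0,0,0.7],
    [0,0,0.896,0,0,0,0.7],
    [0,0,0.896,0,0,0,0.7],
    [0,0,0.896,0,0,0,0.7]
  ]
}}

```text
time_s: 60.25
tool_pos: [0.4914, 0.3928, 0.0339]
tool_rot: [180.0, 0.0, 180.0]
force: [0.9, -0.8, 0.9]
grip_width: 0.0591
grasp_force: 0.0
```

{"fn": "apply_moves", "kwargs": {
  "moves": [
    [0,0,-0.1,0,0,0,0.7],
    [0,0,-0.3,0,0,0,0.7],
    [0,0,-0.5,0,0,0,0.7],
    [0,0,-0.7,0,0,0,0.7],
    [0,0,-0.9,0,0,0,0.7],
    [0,0,-0.9,0,0,0,0.7],
    [0,0,-0.9,0,0,0,0.7]
  ]
}}

```text
time_s: 60.95
tool_pos: [0.4917, 0.393, 0.2148]
tool_rot: [179.9, 0.1, 180.0]
force: [0.1, -0.6, 0.2]
grip_width: 0.0611
grasp_force: 0.0
```

{"fn": "apply_moves", "kwargs": {
  "moves": [
    [0,0.25,0,0,0,0,0.7],
    [0,0.5,0,0,0,0,0.7],
    [0,0.7,0,0,0,0,0.7],
    [0,0.9,0,0,0,0,0.7],
    [0,0.9,0,0,0,0,0.7],
    [0,0.9,0,0,0,0,0.7],
    [0,0.9,0,0,0,0,0.7],
    [0,0.9,0,0,0,0,0.7]
  ]
}}

```text
time_s: 61.75
tool_pos: [0.4923, 0.5707, 0.2137]
tool_rot: [-180.0, 0.0, 179.8]
force: [0.4, -0.5, -0.7]
grip_width: 0.0609
grasp_force: 0.0
```

Run:
```python
from h import *
p,r,o=tool();print(p,o["time_s"],o["force"])
t=viewer.read_camera("top");cv2.imwrite("pics/t11.png",t[:,:,::-1])
for z in (.084,.072,.062): print(z,rects("top",pink(t),z,100))
for n,z in (("pan",.07),):
    for d in masks_of("top",n)[:1]: print(n,d["conf"],rects("top",d["pixels"],z))
```

```text
[0.49230165 0.57070078 0.21370061] 61.75 [ 0.3956819  -0.50504622 -0.70524949]
0.084 [(array([480.7, 204.2]), array([56.3, 55.3]), 27.4), (array([487.6, 295.4]), array([47.6, 48.3]), 0.6), (array([493.6, 392.9]), array([37.9, 38.6]), 0.6)]
0.072 [(array([481.7, 206.7]), array([56.9, 56. ]), 27.4), (array([488.7, 298.8]), array([48.2, 48.8]), 0.6), (array([494.8, 397.5]), array([38.3, 39.1]), 0.6)]
0.062 [(array([482.5, 208.7]), array([57.4, 56.5]), 27.4), (array([489.5, 301.7]), array([48.6, 49.3]), 0.6), (array([495.7, 401.3]), array([38.7, 39.4]), 0.6)]
pan 0.94 [(array([597.7,  -2.4]), array([ 52.6, 149.6]), 6.2)]
```

View pics/t11.png

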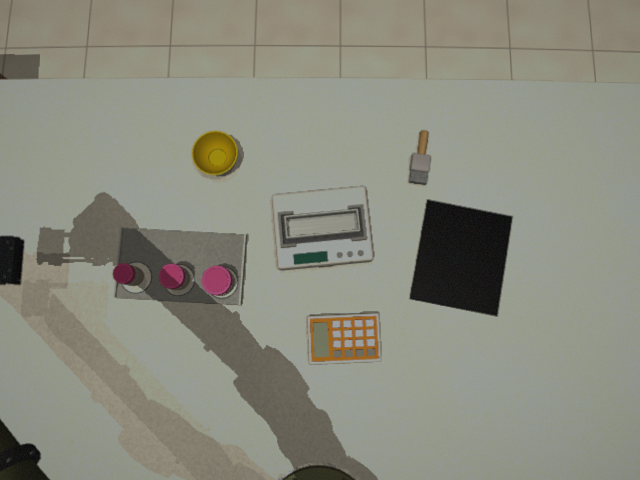

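The final top view shows all three jars upright on their starting places: (123,274), (172,277) and (217,281). The pan is in the bay at (321,227), and the calculator, bowl and brush haven't moved. Handing in.

```bash
python3 -c "
from cell import env
print(env.sign_off())"
```

```text
the job is handed in; nothing more can be done
None
```

The job is handed in at about 62 s of the 144 s allowed: the pan lies flat in the bay, all three jars are upright and within about 3 mm of their starting spots by camera, and the calculator, bowl and brush look unmoved; no verdict was returned.

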